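Change the pattern on the vacuum former from the revolving pattern carousel

TASK

Change over the plaster pattern on the vacuum former: put the half-barrel block that stands on the platen away flat in the one empty bin of the revolving carousel, then fetch the flower panel from the carousel and set it gently down in the middle of the platen, flower up and square with the platen's edges. The bins under the wire rack cannot be reached from above, so turn the carousel by its dividers to bring each bin round to the open front; keep the other patterns in the carousel and do not disturb the other things on the bench.

Things in the scene. Friction and masses are not known exactly. Their poses are not given: they have to be found in the camera images.
- carousel_centre (a point): centre of the carousel, on its vertical axis at bin-floor height (42 mm above the bench). Round plywood tray, radius 212 mm, six 60-degree wedge bins with flat floors, lip 13 mm high round the edge, wooden hub of radius 34 mm and 54 mm high. Axes turn with the tray: the empty bin's middle lies along +x, the other bins every 60 degrees from it
- carousel (a joint): turn of the carousel, counter-clockwise from above positive, rad; 0 at the start. Turns endlessly either way with about 0.3 N m of friction in a damped bearing, so it soon stops when let go; the patterns stand loose on a non-slip liner and may slide if it is jerked. Dividers, 8 mm thick, 45 mm above the bin floors, stand at 30, 90, 150, 210, 270 and 330 degrees from the tray's +x axis
- empty_bin (a point): middle of the floor of the empty bin, 140 mm from the carousel's axis; turns with it. Each other bin holds one white plaster pattern within 6 mm of its middle, at most 111 mm from corner to corner and 42 mm high: beside the empty bin a dome and a hexagonal block; in the three farther bins the flower panel, a ribbed panel and a stepped pyramid, in any order
- rack_front (a point): middle of the front bar of the wire drying rack over the rear of the carousel, 150 mm above the bench; x points away from the robot into the rack. The bar, 8 mm thick, runs 270 mm to either side along y with legs at its ends; the wires reach 240 mm back; two casts lie on them (top 180 mm above the bench). Bins on the robot's side of the bar are open from above
- barrel_mid (a point): centre, half-way up, of the half-barrel pattern that starts on the platen: white plaster, 90 mm long along its x, 56 mm wide along its y, 56 mm high; upright sides for the lower 28 mm, then a round top like a loaf; about 0.24 kg. The machine below it is 100 mm high and reaches 170 mm to either side of the platen's centre along x; tubs and tools up to 115 mm high stand about the bench
- flower_mid (a point): centre, 17 mm above the underside, of the flower panel in the carousel: oblong white plaster block 96 mm long along its x, 56 mm wide along its y, 28 mm high to its flat top, on which a raised border and an eight-petalled flower bring it to 34 mm; about 0.2 kg. The ribbed panel has the same outline but three straight ribs on top
- platen (a point): centre of the upper face of the vacuum former's platen: a 200 mm square aluminium plate with vent holes, 105 mm above the bench; axes along its edges, z up. A black sealing strip 6 mm higher runs round it, 110 mm from the centre to its inner edge. The open clamp frame stands upright 150 mm from it towards +y, up to 400 mm above the bench, the heater hood beyond
Mind the look-alikes: they are no part of the job. What is shaped like the part that bears barrel_mid but red is not meant.

How it is judged:
By the outcome, as a careful person would: the job done as asked, in the order asked, and still so for the second after the job is handed in, with the robot touching nothing.
It also fails if it takes over 72 s, if anything falls off the work surface, if the arm or the gripper's body presses on something with over 40 N, if the wrist force passes 120 N, or if a joint passes its speed limit or range.

ROBOT

A 6-joint arm with a two-finger parallel gripper is mounted at the origin on the work surface. World frame = base frame: x ahead of the robot, y to its left, z up, the work surface at z = 0. Lengths are in m, angles in rad, forces in N, time in s.
With the tool pointing down it reaches from about 0.325 to 0.9 m from the base axis. Payload 6.1 kg.
Tool frame: the origin (TCP) lies at the very end of the fingers, on their centre line; the grasp point (between the pads) lies 19 mm behind it; z points along the fingers, y is the line along which they close (so a half turn about z gives the same grasp; the last joint's range is limited). The gripper opens to 87 mm and grips with 3 to 60 N. Pads are 19 mm wide; open, the fingers measure 117 mm over their backs; the gripper's body (75 mm by 190 mm) begins 51 mm behind the grasp point.
Start: joints at [1.037, 0.22, 1.526, -0, 1.395, -0.126], TCP at [0.248, 0.574, 0.191] pointing down, gripper open.
Joint ranges: [-2.98, 2.98], [-0.91, 2.08], [0.09, 2.57], [-1.24, 4.39], [0.2, 2.65], [-2.68, 2.68]. Speed limits (rad/s): [2.57, 2.57, 3.01, 3.14, 3.14, 3.14].

INTERFACE

Orientations are given as [roll, pitch, yaw] about the fixed x, y, z axes, in that order (R = Rz(yaw) Ry(pitch) Rx(roll)).
In Python, from cell import sense, imaging, r gives the robot as it stands. The module is installed in compiled form; this text tells all that it offers.
- The arm moves only by the tool step_arm, never from a script. Its argument "targets" is a list of rows, each a list of 2 entries, a list of its own where there are three numbers: the shift along the world's x, y, z each as a share of 0.5 m, from -1 to 1, then the turn, a rotation vector about the world's x, y, z each as a share of 180 degrees, from -1 to 1. In form: [[[tx, ty, tz], [rx, ry, rz]], ...]. A call has 1 to 8 rows; each row shifts and turns the commanded pose from where the row before left it; what a row does not reach is not made up. A row lasts 1/12 s, in which the tool goes at most 41.7 mm and 7.16 degrees, less where a joint would pass 70% of its speed; a pose out of reach is approached as far as the arm can. A call with a number of a shift or a turn outside -1 to 1 is refused whole. A call with a gripper value outside its range is refused whole. "grip" is the gripper command: -1 is shut, 1 is fully open, values between are in proportion, set as the call begins (left out, the last holds). The fingers move at their own pace and stop on an object; "squeeze" is the grip in N (left out, the last holds). Time passes only in rows, so rows that do not move let the fingers close. It gives the time, the measured TCP pose, the force, the opening and the grip force at its end, in the units of the state.
- sense(): the state, without advancing time (a new reading comes with each control period).
- imaging.read_camera(name): name is "scene" or "top" or "wrist"; returns the picture (480x640x3 uint8, blue, green, red); there is no depth.
- imaging.get_calibration(name): a dict with "mtx" (3x3 intrinsics, pixels), "R" (3x3) and "t" (3): a world point X has camera coordinates R X + t. Camera axes: x right, y down, z forward; pixel columns grow to the right and rows downward; lengths in m; the calibration is good to about 2 mm. A picture is of the moment at which its call begins: read the wrist's pose just before it. get_calibration takes no time and is no camera call; for the wrist camera it gives the pose at the moment of the call.
- r.sign_off(): hands the job in; it is judged then, once.
The state is a dict: "clock": time; "q": joint angles; "joint_velocities": joint speeds; "joint_torque": joint torques, N m; "position": TCP position; "orientation": TCP orientation; "force": force on the tool from outside, world axes, zero at the start; "wrist_torque": the same for the moment, N m; "grip_width": opening from 0.0 (shut) to 1.0 (fully open); "grasp_force": force on a finger pad.
Only numpy, scipy, OpenCV 4.12 (cv2) and the standard library are available. Lean on these libraries where they do the work, as an engineer would, in place of code of your own. Each camera call takes 0.05 s, during which the arm holds its last target. There are 200 camera calls.

## Working session

There is one attempt and no reset: what is moved stays moved. The work goes in short steps, Python scripts to look and compute and a tool call to move; the robot and the scene stay as the last step left them, time stands still between calls to the robot, and variables do not carry over. Pictures are saved under pics/ and viewed, at most 10 in all, crops included, and the job is handed in when it is done.

Besides the shell and the picture viewer there is one more tool, called after "Emit:" by a JSON object that holds its "op" and its "data", one argument or row to a line. step_arm: Moves the arm, as the interface text tells. Shift numbers are shares of 0.5 m and turn numbers shares of 180 degrees, none past 1 either way. Its arguments: {"type":"object","properties":{"targets":{"type":"array","items":{"type":"array"}},"grip":{"type":"number"},"squeeze":{"type":"number"}},"required":["targets"]}

```bash
mkdir -p pics
python3 - <<'E'
from cell import sense, imaging, r
import cv2, numpy as np
s=sense(); print(s['clock'],s['position'],s['orientation'],s['grip_width'])
for n in ("top","scene"):
    cv2.imwrite(f"pics/{n}0.png",imaging.read_camera(n))
    c=imaging.get_calibration(n); print(n,np.round(c['mtx'],1).tolist(),np.round(c['R'],3).tolist(),np.round(c['t'],3).tolist())
E
```

```text
0.0 [0.24751761 0.5731807  0.18983942] [-3.13970365e+00 -2.23758937e-04  2.73385247e+00] 1.0020321312709923
top [[482.5, 0.0, 322.2], [0.0, 482.5, 234.9], [0.0, 0.0, 1.0]] [[-0.0, -1.0, 0.015], [-0.997, -0.001, -0.073], [0.073, -0.015, -0.997]] [0.05, 0.48, 1.334]
scene [[452.1, 0.0, 324.3], [0.0, 452.1, 242.2], [0.0, 0.0, 1.0]] [[-0.702, 0.712, 0.001], [0.599, 0.59, -0.541], [-0.386, -0.38, -0.841]] [0.301, -0.241, 1.262]
```

View pics/top0.png

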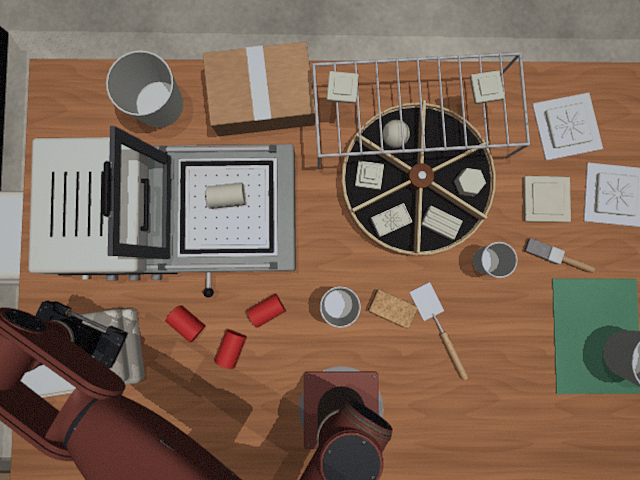

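View pics/scene0.png

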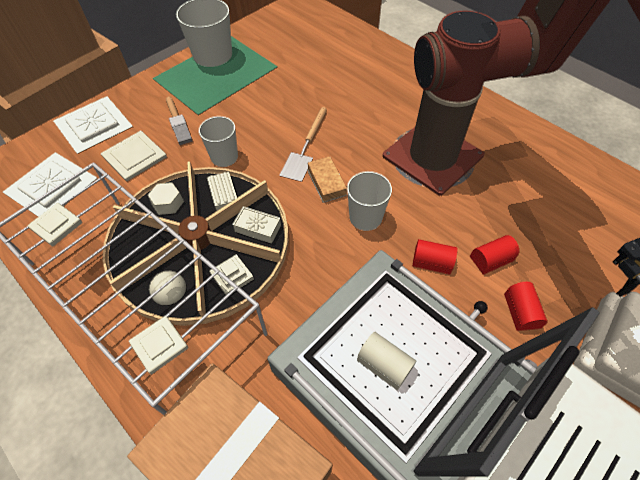

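The top view shows the white half-barrel at (225,195) on the platen. The red look-alikes at (185,323), (231,349) and (266,310) are the wrong colour, and I will leave them alone. The carousel hub is at (421,175) and the empty bin is at the rear right, about (447,130), between the dome (396,134) and the hexagon (471,181). Flower panel candidates are the petalled panel at (392,219) and the ribbed one at (442,222). The petalled one fits. The casts with stars at (570,122) and (619,192) lie on the bench, outside the carousel.

```bash
cat > h.py <<'E'
from cell import sense, imaging, r
import cv2, numpy as np
def cast(n,px,z,c=None):
    c=c or imaging.get_calibration(n); px=np.atleast_2d(np.array(px,float))
    d=(np.linalg.inv(c['mtx'])@np.c_[px,np.ones(len(px))].T).T@c['R']
    o=-c['R'].T@c['t']
    return o+d*((z-o[2])/d[:,2])[:,None]
def rectpose(n,cnt,z,c=None):
    P=cast(n,cnt.reshape(-1,2),z,c)[:,:2]
    (cx,cy),(w,h),a=cv2.minAreaRect((P*1000).astype(np.float32))
    if w<h: w,h,a=h,w,a+90
    return round(cx,1),round(cy,1),round(w,1),round(h,1),round((a+90)%180-90,1)
def state():
    s=sense(); print(round(s['clock'],2),np.round(s['position'],4),np.round(s['orientation'],3),round(s['grip_width'],3),np.round(s['force'],1),round(s['grasp_force'],1))
E
python3 - <<'E'
from h import *
im=cv2.imread('pics/top0.png')
cv2.imwrite('pics/crop0.png',cv2.resize(im[85:275,150:540],None,fx=2,fy=2,interpolation=cv2.INTER_CUBIC))
hsv=cv2.cvtColor(im,cv2.COLOR_BGR2HSV)
print('hub',cast('top',[421.5,174.5],.096))
print('bar',cast('top',[[317,158],[528,146]],.15))
# dark tray bin floor -> blob, hull, ellipse
m=((hsv[...,2]<45)).astype(np.uint8); m[:,:340]=0; m[:,500:]=0; m[:95]=0;m[260:]=0
pts=cv2.findNonZero(m); print('tray floor circle',[ (np.round(v,1)) for v in cv2.minEnclosingCircle((cast('top',pts.reshape(-1,2),.042)[:,:2]*1000).astype(np.float32))])
# black seal
m=((hsv[...,2]<60)).astype(np.uint8); m[:,:176]=0; m[:,280:]=0; m[:155]=0;m[260:]=0
c=max(cv2.findContours(m,cv2.RETR_EXTERNAL,cv2.CHAIN_APPROX_NONE)[0],key=cv2.contourArea); print('seal outer',rectpose('top',c,.111))
for p in [(188,163),(270,163),(225,195),(225,185),(215,195),(240,205),(392,210),(442,215)]: print(p,hsv[p[1],p[0]])
w=((hsv[...,1]>22)&(hsv[...,1]<80)&(hsv[...,2]>110)).astype(np.uint8)
for nme,(x0,x1,y0,y1),z in [('barrel',(195,255,172,218),.133),('flower',(362,420,195,245),.07),('rib',(420,470,195,245),.07)]:
    q=np.zeros_like(w); q[y0:y1,x0:x1]=w[y0:y1,x0:x1]
    q=cv2.morphologyEx(q,cv2.MORPH_OPEN,np.ones((3,3)))
    c=max(cv2.findContours(q,cv2.RETR_EXTERNAL,cv2.CHAIN_APPROX_NONE)[0],key=cv2.contourArea); print(nme,rectpose('top',c,z),cv2.boundingRect(c))
cal=imaging.get_calibration('wrist'); print(np.round(cal['R'],3).tolist(),np.round(-cal['R'].T@cal['t'],3), cal['mtx'][0,0])
E
```

```text
hub [[ 0.63620665 -0.21390531  0.096     ]]
bar [[ 0.66720457  0.06519373  0.15      ]
 [ 0.70040116 -0.47805037  0.15      ]]
tray floor circle [array([ 636.3, -214.9]), np.float64(202.0)]
seal outer (547.5, 301.2, 242.1, 241.1, -89.2)
(188, 163) [175  64  24]
(270, 163) [78 31 41]
(225, 195) [ 24  21 180]
(225, 185) [ 21  26 138]
(215, 195) [ 24  23 179]
(240, 205) [ 17  17 105]
(392, 210) [ 26  25 165]
(442, 215) [ 30  20 181]
barrel (591.4, 281.9, 45.4, 23.8, -83.4) (224, 183, 18, 11)
flower (569.8, -80.1, 52.4, 8.5, -63.3) (362, 196, 18, 10)
rib (559.4, -342.4, 10.9, 8.2, 88.7) (465, 203, 5, 4)
[[0.397, 0.918, -0.002], [0.889, -0.384, 0.248], [0.226, -0.1, -0.969]] [0.186 0.599 0.384] 341.6000975338309
```

View pics/crop0.png

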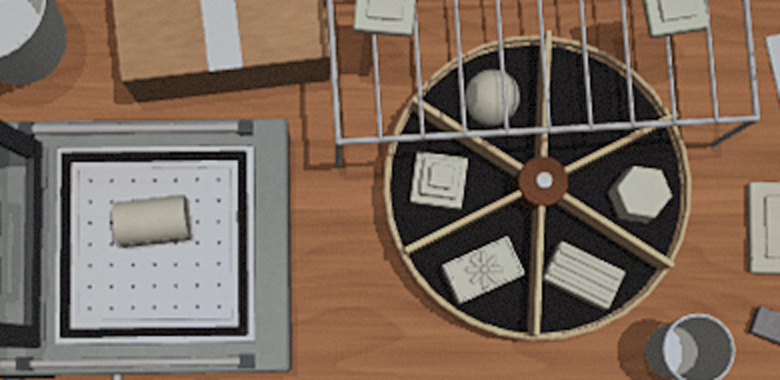

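The crop confirms it. The flower panel with the petals is at crop (484,270), in the front-left bin, and the ribbed one is at (586,274). The empty bin is rear-right, and the half-barrel is at crop (150,221). Next I move in over the platen.

Emit:
{"op": "step_arm", "data": {
  "targets": [
    [[0,-0.056,0.036],[0,0,-0.0372]],
    [[0,-0.056,0.036],[0,0,-0.0372]],
    [[0,-0.056,0.036],[0,0,-0.0372]],
    [[0,-0.056,0.036],[0,0,-0.0372]],
    [[0,-0.056,0.036],[0,0,-0.0372]],
    [[0,-0.056,0.036],[0,0,-0.0372]],
    [[0,-0.056,0.036],[0,0,-0.0372]],
    [[0,-0.056,0.036],[0,0,-0.0372]]
  ]
}}

```text
clock: 0.77
position: [0.2474, 0.3482, 0.3353]
orientation: [-3.141, 0.0, 1.793]
force: [1.1, -0.4, 0.3]
grip_width: 0.998
grasp_force: 0.0
```

Emit:
{"op": "step_arm", "data": {
  "targets": [
    [[0.073,-0.016,0],[0,0,-0.0042]],
    [[0.073,-0.016,0],[0,0,-0.0042]],
    [[0.073,-0.016,0],[0,0,-0.0042]],
    [[0.073,-0.016,0],[0,0,-0.0042]],
    [[0.073,-0.016,0],[0,0,-0.0042]],
    [[0.073,-0.016,0],[0,0,-0.0042]],
    [[0.073,-0.016,0],[0,0,-0.0042]],
    [[0.073,-0.016,0],[0,0,-0.0042]]
  ]
}}

```text
clock: 1.43
position: [0.5414, 0.2849, 0.3343]
orientation: [-3.141, 0.0, 1.692]
force: [0.5, -0.1, 1.1]
grip_width: 1.001
grasp_force: 0.0
```

Run:
```python
from h import *
state(); print(np.round(np.degrees(sense()['q']),1))
im=imaging.read_camera('wrist'); c=imaging.get_calibration('wrist'); state()
np.savez('w1.npz',**c); cv2.imwrite('pics/w1.png',im)
```

```text
1.43 [0.5414 0.2849 0.3343] [-3.141  0.     1.692] 1.001 [ 0.5 -0.1  1.1] 0.0
[20.4  8.  77.6  0.  94.5 13.4]
1.48 [0.5468 0.2822 0.3314] [-3.141e+00  3.000e-03  1.688e+00] 1.0 [-2.1 -3.9 -1.2] 0.0
```

View pics/w1.png

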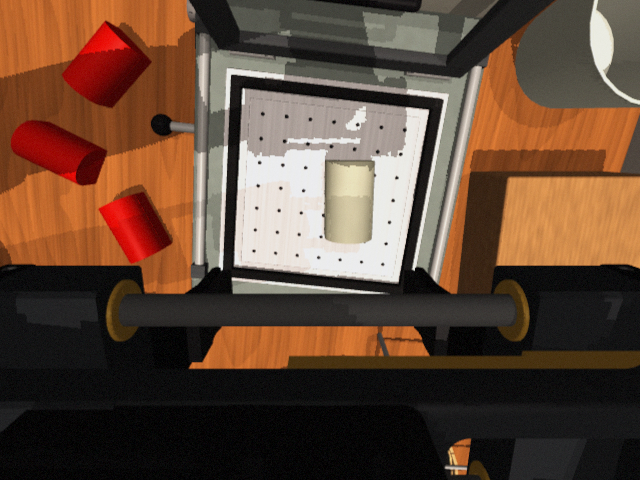

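The wrist view shows the barrel at about x 325–373, y 160–243, long axis almost vertical, inside the black seal. I take a settled frame and measure it.

Run:
```python
from h import *
state(); im=imaging.read_camera('wrist'); c=imaging.get_calibration('wrist'); state()
cv2.imwrite('pics/w2.png',im); print('cam',np.round(-c['R'].T@c['t'],3))
hsv=cv2.cvtColor(im,cv2.COLOR_BGR2HSV).astype(int)
for p in [(350,180),(350,225),(300,130),(300,220),(385,200)]: print(p,hsv[p[1],p[0]])
m=((hsv[...,0]>18)&(hsv[...,0]<45)&(hsv[...,1]>28)&(hsv[...,2]>60)).astype(np.uint8)
m[:130]=0;m[265:]=0;m[:,:290]=0;m[:,:][:,405:]=0
m=cv2.morphologyEx(m,cv2.MORPH_OPEN,np.ones((5,5)))
k=max(cv2.findContours(m,cv2.RETR_EXTERNAL,cv2.CHAIN_APPROX_NONE)[0],key=cv2.contourArea)
print(cv2.boundingRect(k))
for z in (.105,.133,.161): print(z,rectpose('wrist',k,z,c))
b=((hsv[...,2]<48)).astype(np.uint8); b[:70]=0;b[295:]=0;b[:,:215]=0;b[:,450:]=0
# inner edge: biggest hole-like region = not black inside
inv=((hsv[...,2]>75)).astype(np.uint8); inv[:75]=0; inv[292:]=0; inv=cv2.morphologyEx(inv,cv2.MORPH_CLOSE,np.ones((9,9)))
n,l,st,ce=cv2.connectedComponentsWithStats(inv); q=(l==l[220,300]).astype(np.uint8)
k2=max(cv2.findContours(q,cv2.RETR_EXTERNAL,cv2.CHAIN_APPROX_NONE)[0],key=cv2.contourArea)
print('seal inner',rectpose('wrist',k2,.111,c),cv2.boundingRect(k2))
```

```text
1.48 [0.5468 0.2822 0.3314] [-3.141e+00  3.000e-03  1.688e+00] 1.0 [-2.1 -3.9 -1.2] 0.0
1.53 [0.5435 0.2832 0.3313] [-3.138e+00  2.000e-03  1.689e+00] 1.002 [ 0.1  0.1 -0.7] 0.0
cam [0.537 0.35  0.525]
(350, 180) [ 25  50 230]
(350, 225) [ 23  57 205]
(300, 130) [ 12  26 169]
(300, 220) [ 13  18 232]
(385, 200) [ 38   4 235]
(320, 157, 50, 84)
0.105 (574.6, 293.5, 102.8, 59.9, -83.3)
0.133 (572.1, 297.2, 96.0, 55.9, -83.3)
0.161 (569.5, 301.0, 89.1, 51.9, -83.3)
seal inner (544.5, 303.6, 216.2, 215.9, 0.8) (229, 84, 197, 197)
```

Emit:
{"op": "step_arm", "data": {
  "targets": [
    [[0.014,0.008,-0.05],[0,0,0]],
    [[0.014,0.008,-0.06],[0,0,0]],
    [[0.014,0.008,-0.06],[0,0,0]],
    [[0.014,0.008,-0.06],[0,0,0]],
    [[0,0,-0.06],[0,0,0]],
    [[0,0,-0.06],[0,0,0]],
    [[0,0,-0.05],[0,0,0]],
    [[0,0,-0.01],[0,0,0]]
  ]
}}

```text
clock: 2.2
position: [0.5635, 0.3006, 0.1238]
orientation: [-3.132, 0.002, 1.694]
force: [-1.0, 0.2, -1.3]
grip_width: 1.001
grasp_force: 0.0
```

Run:
```python
from h import *
im=imaging.read_camera('top'); state(); cv2.imwrite('pics/t2.png',im)
```

```text
2.25 [0.5643 0.3009 0.1253] [-3.134e+00  2.000e-03  1.694e+00] 1.001 [-1.1 -0.4 -1.2] 0.0
```

Emit:
{"op": "step_arm", "data": {
  "targets": [
    [[0.008,0,-0.012],[0,0,0]],
    [[0.004,0,-0.012],[0,0,0]],
    [[0,0,-0.004],[0,0,0]]
  ]
}}

```text
clock: 2.5
position: [0.5752, 0.3021, 0.1172]
orientation: [3.139, -0.001, 1.693]
force: [0.4, -0.3, -0.8]
grip_width: 1.002
grasp_force: 0.0
```

Emit:
{"op": "step_arm", "data": {
  "targets": [
    [[0,0,0],[0,0,0]],
    [[0,0,0],[0,0,0]],
    [[0,0,0],[0,0,0]],
    [[0,0,0],[0,0,0]],
    [[0,0,0],[0,0,0]],
    [[0,0,0],[0,0,0]]
  ],
  "grip": 0.1,
  "squeeze": 25
}}

```text
clock: 3.0
position: [0.574, 0.3018, 0.1162]
orientation: [3.141, -0.0, 1.693]
force: [0.2, -0.2, 0.2]
grip_width: 0.631
grasp_force: 0.0
```

The gripper has to be free to turn the carousel first, so I release the barrel, back off and do the turn before picking it up.

Emit:
{"op": "step_arm", "data": {
  "targets": [
    [[0,0,0],[0,0,0]],
    [[0,0,0],[0,0,0]],
    [[0,0,0.04],[0,0,0]],
    [[0,0,0.06],[0,0,0]],
    [[0,0,0.07],[0,0,0]],
    [[0,0,0.07],[0,0,0]],
    [[0,-0.082,0],[0,0,0.0288]],
    [[0,-0.082,0],[0,0,0.0288]]
  ],
  "grip": 1
}}

```text
clock: 3.67
position: [0.5755, 0.2211, 0.2399]
orientation: [3.135, 0.0, 1.882]
force: [0.9, -0.6, -0.5]
grip_width: 0.993
grasp_force: 0.0
```

Emit:
{"op": "step_arm", "data": {
  "targets": [
    [[0,-0.082,0],[0,0,0.0288]],
    [[0,-0.082,0],[0,0,0.0288]],
    [[0,-0.082,0],[0,0,0.0288]],
    [[0,-0.082,0],[0,0,0.0288]],
    [[0,-0.082,0],[0,0,0.0288]],
    [[0,-0.082,0],[0,0,0.0288]],
    [[0,-0.082,0],[0,0,0.0288]],
    [[-0.01,-0.081,0],[0,0,0.0288]]
  ],
  "grip": -1
}}

```text
clock: 4.33
position: [0.5689, -0.1098, 0.2361]
orientation: [3.141, 0.001, 2.603]
force: [1.0, -0.1, -0.8]
grip_width: 0.479
grasp_force: 0.0
```

Emit:
{"op": "step_arm", "data": {
  "targets": [
    [[-0.01,-0.081,0],[0,0,0.0288]],
    [[-0.01,-0.081,0],[0,0,0.0288]],
    [[-0.01,-0.081,0],[0,0,0.0288]],
    [[0,-0.082,0],[0,0,0.0288]],
    [[0,-0.082,0],[0,0,0.0288]],
    [[0,-0.082,0],[0,0,0.0288]],
    [[0,-0.07,0],[0,0,0]],
    [[0,0,0],[0,0,0]]
  ]
}}

```text
clock: 5.0
position: [0.552, -0.3939, 0.2347]
orientation: [-3.139, -0.001, 3.135]
force: [0.7, 0.9, -0.8]
grip_width: 0.005
grasp_force: 0.0
```

Run:
```python
from h import *
state(); print(np.round(np.degrees(sense()['q']),1))
print('cupA',cast('top',[[497,247],[497,272],[477,262],[514,262]],.1))
im=cv2.imread('pics/top0.png')
# dividers: light wood on dark along circle at r=.17, z=.087
C=np.array([.636,-.2145]); k=imaging.get_calibration('top')
a=np.radians(np.arange(0,360,.5)); P=np.c_[C[0]+.185*np.cos(a),C[1]+.185*np.sin(a),np.full(len(a),.087)]
px=(k['mtx']@(k['R']@P.T+k['t'][:,None])).T; px=px[:,:2]/px[:,2:]
v=cv2.remap(im,px[:,0].astype(np.float32),px[:,1].astype(np.float32),cv2.INTER_LINEAR).reshape(-1,3).max(1)
print([i/2 for i in range(720) if v[i]>110])
```

```text
5.0 [ 0.552  -0.3939  0.2347] [-3.139e+00 -1.000e-03  3.135e+00] 0.005 [ 0.7  0.9 -0.8] 0.0
[-4.210e+01  1.860e+01  7.560e+01 -1.000e-01  8.580e+01 -1.317e+02]
cupA [[ 0.4424971  -0.40978043  0.1       ]
 [ 0.37676957 -0.40801669  0.1       ]
 [ 0.40299176 -0.35584724  0.1       ]
 [ 0.40300767 -0.45371423  0.1       ]]
[16.0, 16.5, 17.0, 17.5, 35.5, 36.0, 36.5, 37.0, 55.5, 56.0, 56.5, 57.0, 57.5, 58.0, 60.0, 60.5, 61.0, 61.5, 62.0, 62.5, 70.0, 70.5, 71.0, 71.5, 72.0, 72.5, 116.0, 116.5, 117.0, 117.5, 118.0, 137.0, 137.5, 138.0, 138.5, 139.0, 139.5, 140.0, 140.5, 141.0, 141.5, 142.0, 142.5, 143.0, 143.5, 144.0, 144.5, 145.0, 145.5, 146.0, 146.5, 147.0, 147.5, 148.0, 176.0, 176.5, 177.0, 177.5, 178.0, 204.5, 205.0, 205.5, 206.0, 206.5, 207.0, 207.5, 208.0, 208.5, 236.0, 236.5, 237.0, 237.5, 238.0, 294.5, 295.0, 295.5, 296.0, 296.5, 297.0, 297.5, 298.0, 300.5, 318.5, 319.0, 319.5, 320.0, 320.5, 323.0, 323.5, 324.0, 340.0, 340.5, 341.0, 341.5, 346.0, 346.5, 355.5, 356.0, 356.5, 357.0, 357.5, 358.0, 358.5, 359.0, 359.5]
```

Emit:
{"op": "step_arm", "data": {
  "targets": [
    [[0,0,-0.07],[0,0,0]],
    [[0,0,-0.08],[0,0,0]],
    [[0,0,-0.08],[0,0,0]],
    [[0,0,-0.07],[0,0,0]],
    [[0,0,-0.034],[0,0,0]],
    [[0,0,0],[0,0,0]]
  ]
}}

```text
clock: 5.5
position: [0.5504, -0.3837, 0.0622]
orientation: [3.134, -0.008, 3.141]
force: [-0.4, 0.1, -0.1]
grip_width: 0.006
grasp_force: 0.0
```

Run:
```python
from h import *
state()
p=sense()['position'][:2]-[.636,-.2145]; a=np.degrees(np.arctan2(p[1],p[0]))%360; print(a,np.hypot(*p))
st=[2.5,3.5,4.5]+[5]*22+[4,3,2]
th=np.radians(a-np.r_[0,np.cumsum(st)]); R=.197
Q=np.c_[np.cos(th),np.sin(th)]*R; print(np.round(np.diff(Q,axis=0)/.5,3).tolist())
```

```text
5.5 [ 0.5504 -0.3837  0.0622] [ 3.134 -0.008  3.141] 0.006 [-0.4  0.1 -0.1] 0.0
243.14880587791467 0.18961820835050955
[[-0.015, 0.008], [-0.021, 0.012], [-0.025, 0.018], [-0.026, 0.022], [-0.024, 0.024], [-0.022, 0.026], [-0.02, 0.028], [-0.017, 0.03], [-0.015, 0.031], [-0.012, 0.032], [-0.009, 0.033], [-0.006, 0.034], [-0.003, 0.034], [-0.0, 0.034], [0.003, 0.034], [0.006, 0.034], [0.009, 0.033], [0.012, 0.032], [0.014, 0.031], [0.017, 0.03], [0.02, 0.028], [0.022, 0.026], [0.024, 0.024], [0.026, 0.022], [0.028, 0.02], [0.024, 0.014], [0.018, 0.009], [0.012, 0.006]]
```

Emit:
{"op": "step_arm", "data": {
  "targets": [
    [[-0.015,0.008,0.008],[0,0,0]],
    [[-0.021,0.012,0],[0,0,0]],
    [[-0.025,0.018,0],[0,0,0]],
    [[-0.026,0.022,0],[0,0,0]],
    [[-0.024,0.024,0],[0,0,0]],
    [[-0.022,0.026,0],[0,0,0]],
    [[-0.02,0.028,0],[0,0,0]],
    [[-0.017,0.03,0],[0,0,0]]
  ]
}}

```text
clock: 6.17
position: [0.4697, -0.3041, 0.0768]
orientation: [-3.138, 0.004, 3.141]
force: [-0.3, -0.3, 0.1]
grip_width: 0.007
grasp_force: 0.0
```

Emit:
{"op": "step_arm", "data": {
  "targets": [
    [[-0.015,0.031,0],[0,0,0]],
    [[-0.012,0.032,0],[0,0,0]],
    [[-0.009,0.033,0],[0,0,0]],
    [[-0.006,0.034,0],[0,0,0]],
    [[-0.003,0.034,0],[0,0,0]],
    [[0,0.034,0],[0,0,0]],
    [[0.003,0.034,0],[0,0,0]],
    [[0.006,0.034,0],[0,0,0]]
  ]
}}

```text
clock: 6.83
position: [0.4525, -0.1704, 0.0765]
orientation: [-3.138, 0.005, 3.141]
force: [-0.4, -0.9, 0.2]
grip_width: 0.001
grasp_force: 0.0
```

Run:
```python
from h import *
state()
p=sense()['position'][:2]-[.636,-.2145]; a=np.degrees(np.arctan2(p[1],p[0]))%360; print(a,np.hypot(*p))
```

```text
6.83 [ 0.4525 -0.1704  0.0765] [-3.138  0.005  3.141] 0.001 [-0.4 -0.9  0.2] 0.0
166.5010967388845 0.18874348768342955
```

Emit:
{"op": "step_arm", "data": {
  "targets": [
    [[0.009,0.033,-0.01],[0,0,0]],
    [[0.012,0.032,0],[0,0,0]],
    [[0.014,0.031,0],[0,0,0]],
    [[0.017,0.03,0],[0,0,0]],
    [[0.02,0.028,0],[0,0,0]],
    [[0.022,0.026,0],[0,0,0]],
    [[0.024,0.024,0],[0,0,0]],
    [[0.026,0.022,0],[0,0,0]]
  ]
}}

```text
clock: 7.5
position: [0.5253, -0.0568, 0.0717]
orientation: [-3.14, 0.006, 3.141]
force: [0.2, -0.1, 0.0]
grip_width: 0.001
grasp_force: 0.0
```

Emit:
{"op": "step_arm", "data": {
  "targets": [
    [[0.028,0.02,0],[0,0,0]],
    [[0.024,0.014,0],[0,0,0]],
    [[0.018,0.009,0],[0,0,0]],
    [[0.0,0.0,0],[0,0,0]],
    [[0,0,0.06],[0,0,0]],
    [[0,0,0.08],[0,0,0]],
    [[0,0,0.08],[0,0,0]],
    [[-0.05,0.06,0.03],[0,0,-0.0288]]
  ]
}}

```text
clock: 8.17
position: [0.5384, -0.0104, 0.201]
orientation: [-3.138, 0.013, 3.047]
force: [0.7, 0.4, 1.1]
grip_width: 0.004
grasp_force: 0.0
```

```bash
cat >> h.py <<'E'
def dividers(im):
    C=np.array([.636,-.2145]); k=imaging.get_calibration('top')
    hsv=cv2.cvtColor(im,cv2.COLOR_BGR2HSV)
    sc=[]
    A=np.arange(0,60,.5)
    for a0 in A:
        t=0
        for j in range(6):
            a=np.radians(a0+60*j)
            rr=np.arange(.1,.2,.005); P=np.c_[C[0]+rr*np.cos(a),C[1]+rr*np.sin(a),np.full(len(rr),.087)]
            px=(k['mtx']@(k['R']@P.T+k['t'][:,None])).T; px=(px[:,:2]/px[:,2:]).round().astype(int)
            v=hsv[px[:,1],px[:,0]]; t+=((v[:,2]>110)&(v[:,1]>60)).sum()
        sc.append(t)
    sc=np.array(sc); return A[sc>=sc.max()-8], sc.max()
E
python3 - <<'E'
from h import *
state(); im=imaging.read_camera('top'); cv2.imwrite('pics/t3.png',im)
print(dividers(cv2.imread('pics/top0.png')),dividers(im))
cv2.imwrite('pics/t3c.png',cv2.resize(im[80:280,150:540],None,fx=2,fy=2))
E
```

```text
8.17 [ 0.5384 -0.0104  0.201 ] [-3.138  0.013  3.047] 0.004 [0.7 0.4 1.1] 0.0
(array([55.5, 56. , 58. ]), np.int64(74)) (array([55.5, 56. ]), np.int64(70))
```

View pics/t3c.png

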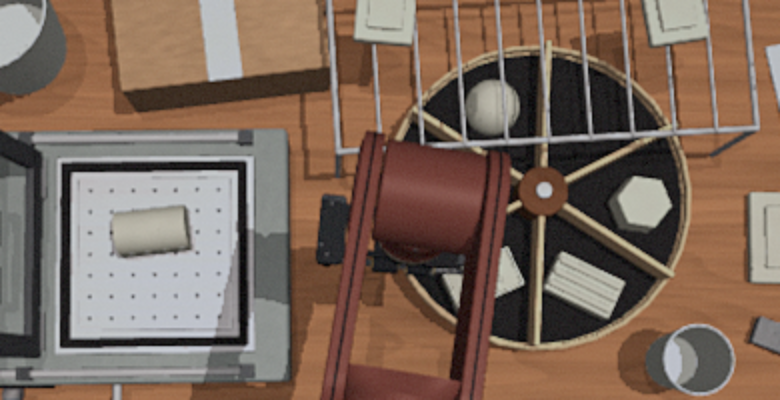

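The carousel has not turned: the dividers are still at 57° mod 60 and the bins are in the same places, so the fingers passed over the dividers. I will check the true fingertip height by projecting the TCP into the scene view.

Run:
```python
from h import *
im=imaging.read_camera('scene'); s=sense(); state(); k=imaging.get_calibration('scene')
def pr(P): q=k['mtx']@(k['R']@np.array(P)+k['t']); return q[:2]/q[2]
u=pr(s['position']); print(u)
for dz in (0,.02,.04): cv2.drawMarker(im,tuple(int(v) for v in pr(s['position']+[0,0,dz]).round()),(0,0,255) if dz==0 else (0,255,0),0,8,1)
cv2.imwrite('pics/s3.png',cv2.resize(im[int(u[1])-100:int(u[1])+100,int(u[0])-130:int(u[0])+130],None,fx=3,fy=3))
```

```text
8.27 [ 0.5337 -0.0043  0.199 ] [3.141 0.008 3.049] 0.006 [0.5 0.2 0.3] 0.0
[285.45843554 226.12310718]
```

View pics/s3.png

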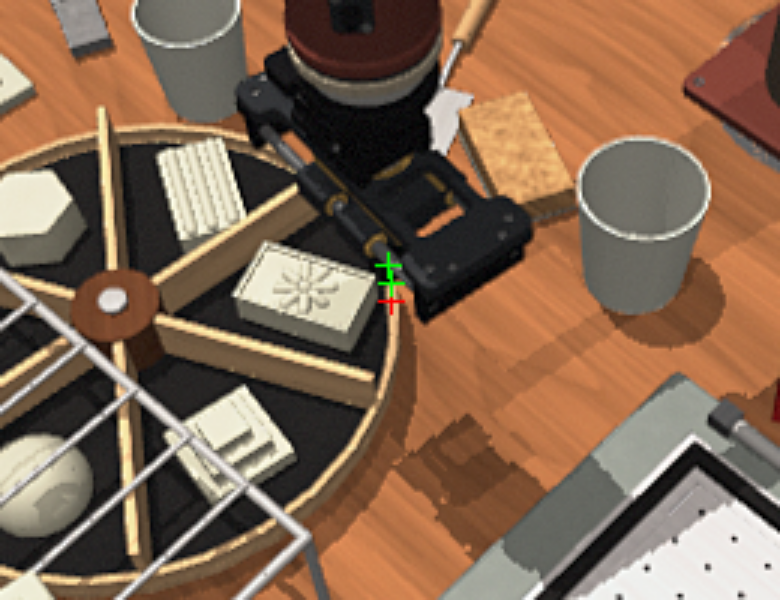

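The picture is not conclusive: the body sits where expected, but the fingertips are hidden. I go back beside the divider and lower the fingers until I feel something.

Emit:
{"op": "step_arm", "data": {
  "targets": [
    [[0.006,-0.076,0],[0,0,0.0292]],
    [[0.006,-0.076,0],[0,0,0]],
    [[0.006,-0.076,0],[0,0,0]],
    [[0.006,-0.076,0],[0,0,0]],
    [[0.006,-0.076,0],[0,0,0]],
    [[0.006,-0.076,0],[0,0,0]],
    [[0.006,-0.076,0],[0,0,0]],
    [[0.006,-0.076,0],[0,0,0]]
  ]
}}

```text
clock: 8.93
position: [0.5559, -0.3122, 0.193]
orientation: [-3.141, -0.0, -3.141]
force: [0.4, -0.4, 0.1]
grip_width: 0.009
grasp_force: 0.0
```

Emit:
{"op": "step_arm", "data": {
  "targets": [
    [[0.003,-0.076,0],[0,0,0]],
    [[0.003,-0.07,-0.03],[0,0,0]],
    [[0,0,-0.07],[0,0,0]],
    [[0,0,-0.07],[0,0,0]],
    [[0,0,-0.05],[0,0,0]],
    [[0,0,-0.03],[0,0,0]],
    [[0,0,-0.012],[0,0,0]],
    [[0,0,0],[0,0,0]]
  ]
}}

```text
clock: 9.6
position: [0.5589, -0.3824, 0.0606]
orientation: [3.14, -0.002, -3.141]
force: [-0.5, 1.1, -0.4]
grip_width: 0.005
grasp_force: 0.0
```

Emit:
{"op": "step_arm", "data": {
  "targets": [
    [[0,0,-0.006],[0,0,0]],
    [[0,0,0],[0,0,0]]
  ]
}}

```text
clock: 9.77
position: [0.5612, -0.3838, 0.0611]
orientation: [-3.139, 0.003, -3.14]
force: [0.4, 0.9, 0.5]
grip_width: 0.005
grasp_force: 0.0
```

Emit:
{"op": "step_arm", "data": {
  "targets": [
    [[0,0,-0.008],[0,0,0]],
    [[0,0,-0.008],[0,0,0]],
    [[0,0,0],[0,0,0]]
  ]
}}

```text
clock: 10.02
position: [0.5599, -0.3827, 0.0507]
orientation: [3.142, -0.0, -3.141]
force: [0.2, -0.6, -0.5]
grip_width: 0.004
grasp_force: 0.0
```

Run:
```python
from h import *
ims=[]
for n in ('top','scene'):
    im=imaging.read_camera(n); s=sense(); k=imaging.get_calibration(n)
    def pr(P): q=k['mtx']@(k['R']@np.array(P)+k['t']); return q[:2]/q[2]
    u=pr(s['position']).round().astype(int); print(n,u)
    x0=min(max(u[0]-66,0),640-133); c=im[u[1]-90:u[1]+90,x0:x0+133]
    c=cv2.resize(c,None,fx=3,fy=3,interpolation=cv2.INTER_CUBIC)
    for dz in (0,.02): cv2.drawMarker(c,tuple(int(v) for v in ((pr(s['position']+[0,0,dz])-[x0,u[1]-90])*3)),(0,0,255) if dz==0 else (0,255,0),0,8,1)
    ims.append(c)
state(); cv2.imwrite('pics/s4.png',np.hstack(ims))
```

```text
top [479 205]
scene [181 180]
10.12 [ 0.5599 -0.3827  0.0508] [ 3.141 -0.    -3.141] 0.003 [ 0.1 -0.6 -1. ] 0.0
```

View pics/s4.png

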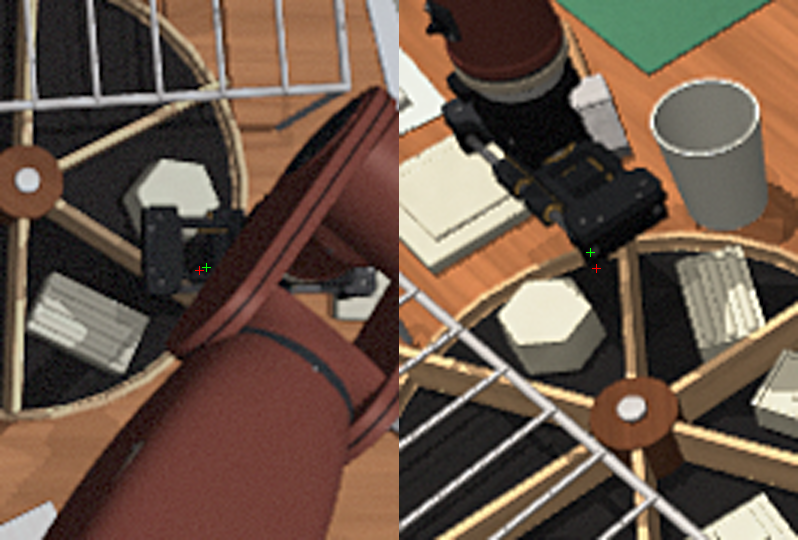

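Emit:
{"op": "step_arm", "data": {
  "targets": [
    [[-0.01,0.007,0],[0,0,0]],
    [[-0.014,0.009,0],[0,0,0]],
    [[-0.02,0.013,0],[0,0,0]],
    [[-0.02,0.016,0],[0,0,0]]
  ]
}}

```text
clock: 10.45
position: [0.528, -0.3603, 0.0512]
orientation: [-3.141, 0.002, -3.141]
force: [2.4, -0.1, 1.4]
grip_width: 0.009
grasp_force: 1.0
```

Emit:
{"op": "step_arm", "data": {
  "targets": [
    [[-0.02,0.018,0],[0,0,0]],
    [[-0.02,0.022,0],[0,0,0]]
  ]
}}

```text
clock: 10.62
position: [0.5079, -0.3403, 0.0514]
orientation: [-3.14, 0.002, -3.141]
force: [2.7, -0.0, -0.8]
grip_width: 0.004
grasp_force: 1.1
```

Run:
```python
from h import *
state(); im=imaging.read_camera('top'); state(); print(dividers(im))
p=sense()['position'][:2]-[.636,-.2145]; a=np.degrees(np.arctan2(p[1],p[0]))%360; print(a,np.hypot(*p))
print(np.round(sense()['joint_torque'],1))
```

```text
10.62 [ 0.5079 -0.3403  0.0514] [-3.140e+00  2.000e-03 -3.141e+00] 0.004 [ 2.7 -0.  -0.8] 1.1
10.67 [ 0.5058 -0.3377  0.0506] [ 3.140e+00 -1.000e-03 -3.141e+00] 0.005 [ 1.6  0.5 -1.1] 0.0
(array([40.]), np.int64(74))
223.4126696934561 0.17927421953741282
[ -2.3 -51.  -40.8  -0.3  -1.4  -0. ]
```

Now the carousel turns: the dividers have moved 17° clockwise. I will continue the arc at this depth.

Run:
```python
import numpy as np
st=[3,4]+[5]*19+[4,3]
th=np.radians(223.4-np.r_[0,np.cumsum(st)]); R=np.minimum(.179+.001*np.arange(len(th)),.185)
Q=np.c_[R*np.cos(th),R*np.sin(th)]; print(np.round(np.diff(Q,axis=0)/.5,3).tolist())
```

```text
[[-0.014, 0.013], [-0.017, 0.019], [-0.019, 0.025], [-0.017, 0.027], [-0.015, 0.028], [-0.012, 0.03], [-0.008, 0.031], [-0.005, 0.032], [-0.002, 0.032], [0.001, 0.032], [0.003, 0.032], [0.006, 0.032], [0.009, 0.031], [0.012, 0.03], [0.014, 0.029], [0.017, 0.028], [0.019, 0.026], [0.021, 0.024], [0.023, 0.022], [0.025, 0.02], [0.027, 0.018], [0.022, 0.013], [0.017, 0.008]]
```

Emit:
{"op": "step_arm", "data": {
  "targets": [
    [[-0.014,0.013,0],[0,0,0]],
    [[-0.017,0.019,0],[0,0,0]],
    [[-0.019,0.025,0],[0,0,0]],
    [[-0.017,0.027,0],[0,0,0]],
    [[-0.015,0.028,0],[0,0,0]],
    [[-0.012,0.03,0],[0,0,0]],
    [[-0.008,0.031,0],[0,0,0]],
    [[-0.005,0.032,0],[0,0,0]]
  ]
}}

```text
clock: 11.33
position: [0.4546, -0.238, 0.0515]
orientation: [-3.14, 0.002, 3.142]
force: [2.4, -1.3, 0.1]
grip_width: 0.005
grasp_force: 1.1
```

Emit:
{"op": "step_arm", "data": {
  "targets": [
    [[-0.002,0.032,0],[0,0,0]],
    [[0.001,0.032,0],[0,0,0]],
    [[0.003,0.032,0],[0,0,0]],
    [[0.006,0.032,0],[0,0,0]],
    [[0.009,0.031,0],[0,0,0]],
    [[0.012,0.03,0],[0,0,0]],
    [[0.014,0.029,0],[0,0,0]],
    [[0.017,0.028,0],[0,0,0]]
  ]
}}

```text
clock: 12.0
position: [0.4843, -0.114, 0.051]
orientation: [-3.141, -0.001, -3.141]
force: [-0.1, -3.3, -0.2]
grip_width: 0.007
grasp_force: 1.1
```

Emit:
{"op": "step_arm", "data": {
  "targets": [
    [[0.019,0.026,0],[0,0,0]],
    [[0.021,0.024,0],[0,0,0]],
    [[0.023,0.022,0],[0,0,0]],
    [[0.025,0.02,0],[0,0,0]],
    [[0.027,0.018,0],[0,0,0]],
    [[0.022,0.013,0],[0,0,0]],
    [[0.017,0.008,0],[0,0,0]],
    [[0,0,0],[0,0,0]]
  ]
}}

```text
clock: 12.67
position: [0.5622, -0.0481, 0.0508]
orientation: [3.141, -0.0, -3.14]
force: [-0.4, 0.2, -0.1]
grip_width: 0.001
grasp_force: 0.0
```

Run:
```python
from h import *
im=imaging.read_camera('top'); state(); print(dividers(im)); cv2.imwrite('pics/t5.png',im)
p=sense()['position'][:2]-[.636,-.2145]; a=np.degrees(np.arctan2(p[1],p[0]))%360; print(a,np.hypot(*p))
```

```text
12.72 [ 0.5614 -0.0485  0.0506] [ 3.141e+00 -1.000e-03 -3.140e+00] 0.005 [-0.  -0.8 -0. ] 0.0
(array([46.5]), np.int64(76))
114.19222849813549 0.18193258244991278
```

Empty bin is now at about 196°, open to the front. Next I go back for the barrel.

Emit:
{"op": "step_arm", "data": {
  "targets": [
    [[0,0,0.06],[0,0,0]],
    [[0,0,0.08],[0,0,0]],
    [[0,0,0.08],[0,0,0]],
    [[0,0,0.08],[0,0,0]],
    [[0,0.06,0.08],[0,0,-0.038]],
    [[0,0.078,0],[0,0,-0.038]],
    [[0,0.078,0],[0,0,-0.038]],
    [[0,0.078,0],[0,0,-0.038]]
  ],
  "grip": 1
}}

```text
clock: 13.38
position: [0.5612, 0.0898, 0.2353]
orientation: [3.141, 0.001, 2.668]
force: [1.2, -0.4, -0.6]
grip_width: 0.528
grasp_force: 0.0
```

Emit:
{"op": "step_arm", "data": {
  "targets": [
    [[0.008,0.078,0],[0,0,-0.039]],
    [[0.008,0.078,0],[0,0,-0.039]],
    [[0.006,0.078,0],[0,0,-0.039]],
    [[0,0.078,0],[0,0,-0.039]],
    [[0,0.078,0],[0,0,-0.039]],
    [[0,0.016,0],[0,0,-0.039]],
    [[0,0,-0.05],[0,0,-0.039]],
    [[0,0,0],[0,0,-0.035]]
  ]
}}

```text
clock: 14.05
position: [0.5695, 0.2887, 0.2047]
orientation: [-3.135, 0.001, 1.714]
force: [-0.4, -0.9, -1.6]
grip_width: 0.994
grasp_force: 0.0
```

Emit:
{"op": "step_arm", "data": {
  "targets": [
    [[0,0,0],[0,0,0]]
  ]
}}

```text
clock: 14.13
position: [0.5705, 0.2882, 0.2069]
orientation: [-3.137, 0.001, 1.715]
force: [-0.0, -0.4, 0.2]
grip_width: 0.998
grasp_force: 0.0
```

Emit:
{"op": "step_arm", "data": {
  "targets": [
    [[0.006,0.022,-0.05],[0,0,-0.008]],
    [[0,0,-0.06],[0,0,0]],
    [[0,0,-0.05],[0,0,0]],
    [[0,0,-0.028],[0,0,0]],
    [[0,0,-0.004],[0,0,0]],
    [[0,0,0],[0,0,0]]
  ]
}}

```text
clock: 14.63
position: [0.5751, 0.299, 0.113]
orientation: [-3.14, 0.0, 1.694]
force: [0.1, 0.2, -0.2]
grip_width: 1.001
grasp_force: 0.0
```

Emit:
{"op": "step_arm", "data": {
  "targets": [
    [[0,0,0],[0,0,0]]
  ]
}}

```text
clock: 14.72
position: [0.5766, 0.2997, 0.1152]
orientation: [3.139, -0.001, 1.694]
force: [0.3, 0.0, 1.0]
grip_width: 1.0
grasp_force: 0.0
```

Emit:
{"op": "step_arm", "data": {
  "targets": [
    [[-0.004,0,-0.006],[0,0,0]],
    [[0,0,-0.005],[0,0,0]],
    [[0,0,0],[0,0,0]]
  ]
}}

```text
clock: 14.97
position: [0.5736, 0.2997, 0.1084]
orientation: [3.141, -0.0, 1.694]
force: [-0.2, -0.6, -0.5]
grip_width: 1.0
grasp_force: 0.0
```

Emit:
{"op": "step_arm", "data": {
  "targets": [
    [[0,0,0],[0,0,0]],
    [[0,0,0],[0,0,0]],
    [[0,0,0],[0,0,0]],
    [[0,0,0],[0,0,0]],
    [[0,0,0],[0,0,0]],
    [[0,0,0],[0,0,0]],
    [[0,0,0],[0,0,0]],
    [[0,0,0],[0,0,0]]
  ],
  "grip": -0.5,
  "squeeze": 25
}}

```text
clock: 15.63
position: [0.5737, 0.2996, 0.1078]
orientation: [3.141, -0.0, 1.694]
force: [0.9, 0.3, -0.3]
grip_width: 0.607
grasp_force: 24.3
```

A grip width of 0.607 (52.8 mm instead of 56) suggests the pads are up on the rounded part, with the fingertips higher than reported. The earlier miss over the divider agrees. I open again and feel for the platen in small steps.

Emit:
{"op": "step_arm", "data": {
  "targets": [
    [[0,0,0],[0,0,0]],
    [[0,0,0],[0,0,0]],
    [[0,0,-0.006],[0,0,0]],
    [[0,0,0],[0,0,0]]
  ],
  "grip": 0.7
}}

```text
clock: 15.97
position: [0.5729, 0.2994, 0.104]
orientation: [-3.14, 0.0, 1.694]
force: [0.5, 0.2, 0.0]
grip_width: 0.811
grasp_force: 0.0
```

Emit:
{"op": "step_arm", "data": {
  "targets": [
    [[0,0,-0.004],[0,0,0]],
    [[0,0,0],[0,0,0]]
  ]
}}

```text
clock: 16.13
position: [0.573, 0.2995, 0.1021]
orientation: [-3.141, 0.0, 1.694]
force: [-0.3, 0.7, -0.5]
grip_width: 0.839
grasp_force: 0.0
```

Emit:
{"op": "step_arm", "data": {
  "targets": [
    [[0,0,-0.006],[0,0,0]],
    [[0,0,0],[0,0,0]]
  ]
}}

```text
clock: 16.3
position: [0.5731, 0.2995, 0.0991]
orientation: [-3.141, 0.0, 1.694]
force: [-0.7, 0.0, -1.0]
grip_width: 0.847
grasp_force: 0.0
```

Emit:
{"op": "step_arm", "data": {
  "targets": [
    [[0,0,-0.004],[0,0,0]],
    [[0,0,0],[0,0,0]]
  ]
}}

```text
clock: 16.47
position: [0.5732, 0.2995, 0.0973]
orientation: [-3.141, 0.0, 1.694]
force: [0.0, 0.2, 0.1]
grip_width: 0.847
grasp_force: 0.0
```

Emit:
{"op": "step_arm", "data": {
  "targets": [
    [[0,0,-0.004],[0,0,0]],
    [[0,0,0],[0,0,0]]
  ]
}}

```text
clock: 16.63
position: [0.5732, 0.2995, 0.0953]
orientation: [-3.141, 0.0, 1.694]
force: [0.4, -0.7, -0.3]
grip_width: 0.851
grasp_force: 0.0
```

Emit:
{"op": "step_arm", "data": {
  "targets": [
    [[0,0,0],[0,0,0]],
    [[0,0,0],[0,0,0]],
    [[0,0,0],[0,0,0]],
    [[0,0,0],[0,0,0]],
    [[0,0,0],[0,0,0]],
    [[0,0,0],[0,0,0]]
  ],
  "grip": -0.5
}}

```text
clock: 17.13
position: [0.5735, 0.2996, 0.0959]
orientation: [3.141, -0.0, 1.694]
force: [0.3, -0.3, -0.3]
grip_width: 0.641
grasp_force: 25.0
```

The pads are now on the upright sides (55.8 mm, 25 N). The reported TCP reads about 9 mm below the barrel's underside. I lift and carry.

Emit:
{"op": "step_arm", "data": {
  "targets": [
    [[0,0,0.02],[0,0,0]],
    [[0,0,0.05],[0,0,0]],
    [[0,0,0.08],[0,0,0]],
    [[0,0,0.08],[0,0,0]],
    [[-0.008,-0.06,0.03],[0,0,0.006]],
    [[-0.01,-0.075,0],[0,0,0.006]],
    [[-0.01,-0.075,0],[0,0,0.006]],
    [[-0.01,-0.075,0],[0,0,0.006]]
  ]
}}

```text
clock: 17.8
position: [0.5538, 0.156, 0.2266]
orientation: [3.141, 0.0, 1.771]
force: [0.6, -0.2, -2.5]
grip_width: 0.641
grasp_force: 25.0
```

Emit:
{"op": "step_arm", "data": {
  "targets": [
    [[-0.01,-0.075,0],[0,0,0.006]],
    [[-0.01,-0.075,0],[0,0,0.006]],
    [[-0.01,-0.075,0],[0,0,0.006]],
    [[-0.01,-0.075,0],[0,0,0.006]],
    [[-0.01,-0.075,0],[0,0,0.006]],
    [[-0.01,-0.075,0],[0,0,0]],
    [[-0.01,-0.075,0],[0,0,0]],
    [[-0.01,-0.06,0],[0,0,0]]
  ]
}}

```text
clock: 18.47
position: [0.5135, -0.1379, 0.2262]
orientation: [-3.141, 0.001, 1.862]
force: [0.4, 0.1, -1.7]
grip_width: 0.638
grasp_force: 25.0
```

Run:
```python
from h import *
im=imaging.read_camera('top'); state(); print(dividers(im)); cv2.imwrite('pics/t6.png',im)
w=imaging.read_camera('wrist'); cv2.imwrite('pics/w6.png',w); state()
cv2.imwrite('pics/v6.png',cv2.resize(np.hstack([im[80:300,300:560],w[120:340,150:500]]),None,fx=1.3,fy=1.3))
```

```text
18.52 [ 0.5127 -0.1429  0.2261] [-3.139  0.004  1.859] 0.642 [-0.2 -5.5 -2.4] 25.0
(array([48.5, 49. ]), np.int64(65))
18.57 [ 0.5133 -0.1398  0.2261] [-3.141e+00  2.000e-03  1.858e+00] 0.64 [-0.2  0.6 -2.5] 25.0
```

View pics/v6.png

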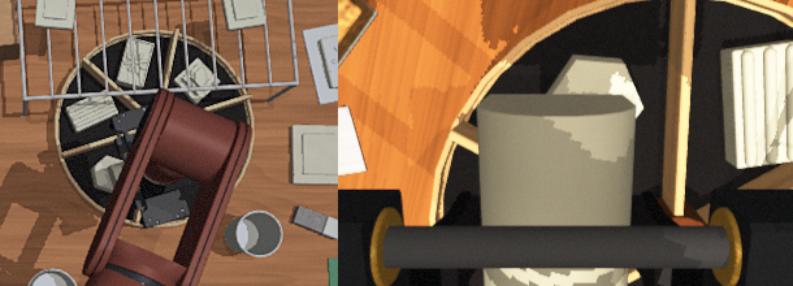

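The barrel hangs level in the grip. The hexagon is at the left of the empty bin, with the divider between them at about px (411,190) in the wrist frame. I refine the tray angle from individual dividers.

Run:
```python
from h import *
k=imaging.get_calibration('top'); C=np.array([.636,-.2145])
for f in ('top0','t5','t6'):
    hsv=cv2.cvtColor(cv2.imread(f'pics/{f}.png'),cv2.COLOR_BGR2HSV); out=[]
    base={'top0':57,'t5':46.5,'t6':47.5}[f]
    for j in range(6):
        b=[]
        for a0 in np.arange(base-7,base+7,.5):
            a=np.radians(a0+60*j); rr=np.arange(.07,.2,.004)
            P=np.c_[C[0]+rr*np.cos(a),C[1]+rr*np.sin(a),np.full(len(rr),.087)]
            px=(k['mtx']@(k['R']@P.T+k['t'][:,None])).T; px=(px[:,:2]/px[:,2:]).round().astype(int)
            v=hsv[px[:,1],px[:,0]]; b.append(((v[:,2]>110)&(v[:,1]>50)&(v[:,0]>12)).sum())
        b=np.array(b); g=np.arange(base-7,base+7,.5)[b>=.85*b.max()]
        out.append((int(b.max()),round(g.mean(),1)))
    print(f,out)
P=cast('wrist',[[413,122],[409,270]],.087); print(P, 'ang',np.degrees(np.arctan2(*(P[0]-P[1])[[1,0]])), 'from C',[np.degrees(np.arctan2(*(p[:2]-C)[::-1])) for p in P])
```

```text
top0 [(25, np.float64(57.0)), (33, np.float64(57.4)), (33, np.float64(56.4)), (33, np.float64(57.0)), (27, np.float64(56.8)), (18, np.float64(56.8))]
t5 [(29, np.float64(48.0)), (0, np.float64(46.2)), (33, np.float64(47.3)), (33, np.float64(47.8)), (33, np.float64(47.5)), (31, np.float64(47.8))]
t6 [(28, np.float64(47.8)), (29, np.float64(47.5)), (4, np.float64(47.0)), (0, np.float64(47.2)), (24, np.float64(47.8)), (31, np.float64(47.5))]
[[ 0.57175168 -0.02709739  0.087     ]
 [ 0.61852611 -0.16448071  0.087     ]] ang 108.80199345536927 from C [np.float64(108.92354882409579), np.float64(109.25650301646942)]
```

Emit:
{"op": "step_arm", "data": {
  "targets": [
    [[-0.007,-0.07,0],[0,0,0.004]],
    [[-0.007,-0.078,0],[0,0,0.004]],
    [[-0.007,-0.07,0],[0,0,0]],
    [[0,-0.016,-0.03],[0,0,0]],
    [[0,0,-0.07],[0,0,0]],
    [[0,0,-0.07],[0,0,0]],
    [[0,0,-0.06],[0,0,0]],
    [[0,0,0],[0,0,0]]
  ]
}}

```text
clock: 19.23
position: [0.4993, -0.2487, 0.1036]
orientation: [-3.134, -0.011, 1.888]
force: [-2.0, 0.9, -3.4]
grip_width: 0.646
grasp_force: 25.0
```

Emit:
{"op": "step_arm", "data": {
  "targets": [
    [[0,0,0],[0,0,0]]
  ]
}}

```text
clock: 19.32
position: [0.5026, -0.2508, 0.1093]
orientation: [-3.139, -0.004, 1.889]
force: [1.5, 0.6, -0.8]
grip_width: 0.642
grasp_force: 25.0
```

Emit:
{"op": "step_arm", "data": {
  "targets": [
    [[0,-0.012,-0.03],[0,0,0]],
    [[0,0,-0.04],[0,0,0]],
    [[0,0,-0.03],[0,0,0]],
    [[0,0,-0.02],[0,0,0]],
    [[0,0,0],[0,0,0]],
    [[0,0,0],[0,0,0]]
  ]
}}

```text
clock: 19.82
position: [0.5049, -0.2587, 0.0524]
orientation: [3.141, 0.001, 1.889]
force: [-0.4, -0.4, -3.2]
grip_width: 0.642
grasp_force: 25.0
```

Emit:
{"op": "step_arm", "data": {
  "targets": [
    [[0,0,-0.008],[0,0,0]],
    [[0,0,-0.006],[0,0,0]],
    [[0,0,0],[0,0,0]]
  ]
}}

```text
clock: 20.07
position: [0.5042, -0.2585, 0.0441]
orientation: [3.141, 0.001, 1.888]
force: [-0.3, -0.3, -3.4]
grip_width: 0.638
grasp_force: 25.0
```

Bottom is about 11 mm above the bin floor now.

Emit:
{"op": "step_arm", "data": {
  "targets": [
    [[0,0,-0.008],[0,0,0]],
    [[0,0,-0.006],[0,0,0]],
    [[0,0,0],[0,0,0]]
  ]
}}

```text
clock: 20.32
position: [0.5034, -0.2581, 0.036]
orientation: [-3.141, -0.001, 1.888]
force: [-0.5, 0.5, -2.9]
grip_width: 0.64
grasp_force: 25.0
```

Emit:
{"op": "step_arm", "data": {
  "targets": [
    [[0,0,-0.004],[0,0,0]],
    [[0,0,0],[0,0,0]]
  ]
}}

```text
clock: 20.48
position: [0.5037, -0.2583, 0.0343]
orientation: [-3.141, -0.0, 1.888]
force: [0.0, 0.1, -2.7]
grip_width: 0.639
grasp_force: 25.0
```

Emit:
{"op": "step_arm", "data": {
  "targets": [
    [[0,0,-0.002],[0,0,0]],
    [[0,0,0],[0,0,0]]
  ]
}}

```text
clock: 20.65
position: [0.5038, -0.2584, 0.0336]
orientation: [-3.142, -0.0, 1.888]
force: [-0.6, -0.2, -2.3]
grip_width: 0.637
grasp_force: 25.0
```

Emit:
{"op": "step_arm", "data": {
  "targets": [
    [[0,0,-0.002],[0,0,0]],
    [[0,0,0],[0,0,0]]
  ]
}}

```text
clock: 20.82
position: [0.504, -0.2585, 0.0328]
orientation: [3.141, 0.0, 1.888]
force: [1.1, 0.4, -2.9]
grip_width: 0.64
grasp_force: 25.0
```

Emit:
{"op": "step_arm", "data": {
  "targets": [
    [[0,0,-0.002],[0,0,0]],
    [[0,0,0],[0,0,0]]
  ]
}}

```text
clock: 20.98
position: [0.5041, -0.2588, 0.0328]
orientation: [3.142, 0.001, 1.889]
force: [-2.6, 0.8, 4.6]
grip_width: 0.639
grasp_force: 25.0
```

Touchdown. I release and lift, then go to the other side to turn the carousel back.

Emit:
{"op": "step_arm", "data": {
  "targets": [
    [[0,0,0],[0,0,0]],
    [[0,0,0],[0,0,0]],
    [[0,0,0.0],[0,0,0]],
    [[0,0,0.03],[0,0,0]],
    [[0,0,0.07],[0,0,0]],
    [[0,0,0.08],[0,0,0]],
    [[0,0,0.08],[0,0,0]],
    [[0,0,0.08],[0,0,0]]
  ],
  "grip": 0.7
}}

```text
clock: 21.65
position: [0.5036, -0.2581, 0.2033]
orientation: [-3.141, -0.0, 1.888]
force: [0.9, -0.8, 0.6]
grip_width: 0.847
grasp_force: 0.0
```

Emit:
{"op": "step_arm", "data": {
  "targets": [
    [[0.01,0.05,0.05],[0,0,0.0363]],
    [[0.02,0.06,0],[0,0,0.0363]],
    [[0.02,0.06,0],[0,0,0.0363]],
    [[0.025,0.06,0],[0,0,0.0363]],
    [[0.025,0.06,0],[0,0,0.0363]],
    [[0.025,0.05,0],[0,0,0.0363]],
    [[0.025,0.05,0],[0,0,0.0363]],
    [[0.025,0.04,0],[0,0,0.0363]]
  ],
  "grip": -1
}}

```text
clock: 22.32
position: [0.5919, -0.0413, 0.2267]
orientation: [3.141, 0.0, 2.807]
force: [-0.0, 0.4, -0.6]
grip_width: 0.324
grasp_force: 0.0
```

Emit:
{"op": "step_arm", "data": {
  "targets": [
    [[0.025,0.023,0],[0,0,0.0363]],
    [[0,0,0],[0,0,0.0363]],
    [[0,0,-0.06],[0,0,0.0363]],
    [[0,0,-0.07],[0,0,0]],
    [[0,0,-0.02],[0,0,0]],
    [[0,0,0],[0,0,0]]
  ]
}}

```text
clock: 22.82
position: [0.6008, -0.0313, 0.1474]
orientation: [3.14, -0.008, -3.141]
force: [-0.9, -0.1, -1.4]
grip_width: 0.011
grasp_force: 0.0
```

Run:
```python
from h import *
state(); im=imaging.read_camera('top'); cv2.imwrite('pics/t7.png',im); print(dividers(im)); state()
```

```text
22.82 [ 0.6008 -0.0313  0.1474] [ 3.14  -0.008 -3.141] 0.011 [-0.9 -0.1 -1.4] 0.0
(array([46.5]), np.int64(87))
22.87 [ 0.6026 -0.0317  0.1503] [ 3.141 -0.004 -3.141] 0.008 [0.3 0.6 0.8] 0.0
```

Emit:
{"op": "step_arm", "data": {
  "targets": [
    [[0,0,-0.06],[0,0,0]],
    [[0,0,-0.07],[0,0,0]],
    [[0,0,-0.05],[0,0,0]],
    [[0,0,-0.018],[0,0,0]],
    [[0,0,0],[0,0,0]],
    [[0,0,0],[0,0,0]]
  ]
}}

```text
clock: 23.37
position: [0.6054, -0.0323, 0.0548]
orientation: [-3.141, 0.002, -3.141]
force: [0.3, -0.3, 0.6]
grip_width: 0.001
grasp_force: 0.0
```

Run:
```python
from h import *
state(); p=sense()['position'][:2]-[.636,-.2145]; a=np.degrees(np.arctan2(p[1],p[0]))%360; print(a,np.hypot(*p))
st=[2,3,4]+[5]*26+[4,3]; print(sum(st),len(st))
th=np.radians(a+np.r_[0,np.cumsum(st)]); R=np.hypot(*p)
Q=np.c_[R*np.cos(th),R*np.sin(th)]; print(np.round(np.diff(Q,axis=0)/.5,3).tolist())
```

```text
23.37 [ 0.6054 -0.0323  0.0548] [-3.141e+00  2.000e-03 -3.141e+00] 0.001 [ 0.3 -0.3  0.6] 0.0
99.54288500208608 0.1847877284370642
146 31
[[-0.013, -0.002], [-0.019, -0.004], [-0.025, -0.007], [-0.03, -0.012], [-0.029, -0.014], [-0.028, -0.017], [-0.026, -0.019], [-0.024, -0.021], [-0.022, -0.023], [-0.02, -0.025], [-0.018, -0.027], [-0.016, -0.028], [-0.013, -0.029], [-0.01, -0.03], [-0.008, -0.031], [-0.005, -0.032], [-0.002, -0.032], [0.001, -0.032], [0.003, -0.032], [0.006, -0.032], [0.009, -0.031], [0.012, -0.03], [0.014, -0.029], [0.017, -0.028], [0.019, -0.026], [0.021, -0.024], [0.023, -0.022], [0.025, -0.02], [0.027, -0.018], [0.022, -0.013], [0.017, -0.008]]
```

Emit:
{"op": "step_arm", "data": {
  "targets": [
    [[-0.013,-0.002,-0.008],[0,0,0]],
    [[-0.019,-0.004,0],[0,0,0]],
    [[-0.025,-0.007,0],[0,0,0]],
    [[-0.03,-0.012,0],[0,0,0]],
    [[-0.029,-0.014,0],[0,0,0]],
    [[-0.028,-0.017,0],[0,0,0]],
    [[-0.026,-0.019,0],[0,0,0]],
    [[-0.024,-0.021,0],[0,0,0]]
  ]
}}

```text
clock: 24.03
position: [0.5089, -0.0808, 0.0517]
orientation: [-3.14, 0.006, -3.14]
force: [1.8, 0.6, 0.0]
grip_width: 0.005
grasp_force: 1.0
```

Emit:
{"op": "step_arm", "data": {
  "targets": [
    [[-0.022,-0.023,0],[0,0,0]],
    [[-0.02,-0.025,0],[0,0,0]],
    [[-0.018,-0.027,0],[0,0,0]],
    [[-0.016,-0.028,0],[0,0,0]],
    [[-0.013,-0.029,0],[0,0,0]],
    [[-0.01,-0.03,0],[0,0,0]],
    [[-0.008,-0.031,0],[0,0,0]],
    [[-0.005,-0.032,0],[0,0,0]]
  ]
}}

```text
clock: 24.7
position: [0.4523, -0.1936, 0.0513]
orientation: [-3.14, 0.005, -3.141]
force: [1.7, 2.3, 0.6]
grip_width: 0.006
grasp_force: 1.0
```

Emit:
{"op": "step_arm", "data": {
  "targets": [
    [[-0.002,-0.032,0],[0,0,0]],
    [[0.001,-0.032,0],[0,0,0]],
    [[0.003,-0.032,0],[0,0,0]],
    [[0.006,-0.032,0],[0,0,0]],
    [[0.009,-0.031,0],[0,0,0]],
    [[0.012,-0.03,0],[0,0,0]],
    [[0.014,-0.029,0],[0,0,0]],
    [[0.017,-0.028,0],[0,0,0]]
  ]
}}

```text
clock: 25.37
position: [0.4814, -0.3164, 0.05]
orientation: [-3.141, 0.001, -3.141]
force: [0.3, 2.8, 0.7]
grip_width: 0.005
grasp_force: 1.1
```

Emit:
{"op": "step_arm", "data": {
  "targets": [
    [[0.019,-0.026,0],[0,0,0]],
    [[0.021,-0.024,0],[0,0,0]],
    [[0.023,-0.022,0],[0,0,0]],
    [[0.025,-0.02,0],[0,0,0]],
    [[0.027,-0.018,0],[0,0,0]],
    [[0.022,-0.013,0],[0,0,0]],
    [[0.017,-0.008,0],[0,0,0]],
    [[0,0,0],[0,0,0]]
  ]
}}

```text
clock: 26.03
position: [0.5596, -0.3826, 0.0502]
orientation: [-3.139, 0.002, -3.14]
force: [-0.6, 0.0, 0.4]
grip_width: 0.004
grasp_force: 0.0
```

Run:
```python
from h import *
im=imaging.read_camera('top'); state(); print(dividers(im)); cv2.imwrite('pics/t8.png',im)
p=sense()['position'][:2]-[.636,-.2145]; print(np.degrees(np.arctan2(p[1],p[0]))%360,np.hypot(*p))
```

```text
26.08 [ 0.5588 -0.3821  0.0499] [-3.14e+00  1.00e-03 -3.14e+00] 0.007 [ 0.  -0.   0.2] 0.0
(array([10.5, 11. , 13. , 13.5]), np.int64(67))
245.26203462488817 0.18452470542796343
```

Emit:
{"op": "step_arm", "data": {
  "targets": [
    [[0,0,0.06],[0,0,0]],
    [[0,0,0.08],[0,0,0]],
    [[0,0,0.08],[0,0,-0.0375]],
    [[0,0,0.08],[0,0,-0.0375]],
    [[0,0,0.08],[0,0,-0.0375]],
    [[-0.02,0.05,0.02],[0,0,-0.0375]],
    [[-0.02,0.05,0],[0,0,-0.0375]],
    [[-0.02,0.05,0],[0,0,-0.0375]]
  ]
}}

```text
clock: 26.75
position: [0.5276, -0.3061, 0.2515]
orientation: [-3.142, 0.005, 2.429]
force: [0.5, -0.1, -0.2]
grip_width: 0.008
grasp_force: 0.0
```

Emit:
{"op": "step_arm", "data": {
  "targets": [
    [[-0.02,0.05,0],[0,0,-0.0375]],
    [[-0.02,0.05,0],[0,0,-0.0375]],
    [[-0.02,0.05,0],[0,0,-0.0375]],
    [[-0.018,0.044,0],[0,0,-0.0375]],
    [[0,0,0],[0,0,-0.0375]],
    [[0,0,0],[0,0,-0.0375]],
    [[0,0,0],[0,0,-0.0375]],
    [[0,0,0],[0,0,-0.0375]]
  ],
  "grip": 1
}}

```text
clock: 27.42
position: [0.4884, -0.2088, 0.2496]
orientation: [3.14, 0.001, 1.488]
force: [-0.3, -0.3, -0.1]
grip_width: 0.528
grasp_force: 0.0
```

Emit:
{"op": "step_arm", "data": {
  "targets": [
    [[0,0,0],[0,0,-0.0375]],
    [[0,0,0],[0,0,-0.0375]],
    [[0,0,0],[0,0,0]],
    [[0,0,0],[0,0,0]]
  ]
}}

```text
clock: 27.75
position: [0.4885, -0.209, 0.2492]
orientation: [3.141, 0.0, 1.261]
force: [0.1, 1.0, -0.2]
grip_width: 0.836
grasp_force: 0.0
```

Run:
```python
from h import *
state(); w=imaging.read_camera('wrist'); c=imaging.get_calibration('wrist'); np.savez('w9.npz',**c); cv2.imwrite('pics/w9.png',w); state()
t=imaging.read_camera('top'); cv2.imwrite('pics/t9.png',t)
hsv=cv2.cvtColor(w,cv2.COLOR_BGR2HSV).astype(int)
m=((hsv[...,1]<90)&(hsv[...,2]>110)).astype(np.uint8); m[300:]=0
m=cv2.morphologyEx(m,cv2.MORPH_OPEN,np.ones((5,5)))
for k in cv2.findContours(m,cv2.RETR_EXTERNAL,cv2.CHAIN_APPROX_NONE)[0]:
    if cv2.contourArea(k)>1500: print(cv2.boundingRect(k),cv2.contourArea(k),[rectpose('wrist',k,z,c) for z in (.042,.072)])
cv2.imwrite('pics/v9.png',np.hstack([cv2.resize(w,(427,320)),cv2.resize(t[80:280,310:540],None,fx=1.6,fy=1.6)]))
```

```text
27.75 [ 0.4885 -0.209   0.2492] [3.141 0.    1.261] 0.836 [ 0.1  1.  -0.2] 0.0
27.8 [ 0.4886 -0.209   0.2491] [3.141 0.    1.261] 0.879 [-0.1 -0.6  0.6] 0.0
(350, 235, 51, 59) 2347.5 [(536.3, -300.4, 75.9, 60.6, 79.1), (534.3, -288.8, 70.2, 56.1, 79.1)]
(164, 233, 64, 61) 2453.5 [(314.4, -233.8, 82.5, 60.6, 25.6), (328.9, -227.2, 76.3, 56.1, 25.6)]
(268, 128, 101, 91) 4737.5 [(502.0, -172.1, 104.8, 61.5, -50.7), (502.6, -170.1, 96.9, 56.9, -50.7)]
(0, 51, 134, 71) 6499.0 [(265.7, 2.3, 148.4, 70.0, -17.0), (283.9, -8.7, 137.3, 64.7, -17.0)]
(347, 9, 86, 96) 5052.5 [(612.3, -79.1, 73.5, 73.5, 7.3), (604.6, -84.0, 68.1, 68.0, 7.3)]
(488, 0, 152, 266) 12482.0 [(802.6, -209.4, 309.0, 150.6, -77.2), (780.7, -204.7, 285.9, 139.4, -77.2)]
```

View pics/v9.png

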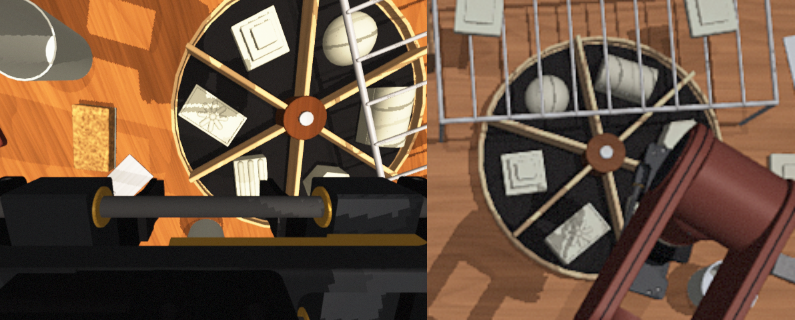

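The flower panel (left, px (213,115) in the reduced wrist view) is centred at (0.502,-0.170) with its long axis at -50.7°. The barrel lies flat in its bin at the rear. I align with the panel.

Emit:
{"op": "step_arm", "data": {
  "targets": [
    [[0.007,0.02,0],[0,0,0.0352]],
    [[0.007,0.02,-0.03],[0,0,0.0352]],
    [[0.007,0.02,-0.04],[0,0,0.0352]],
    [[0.007,0.018,-0.04],[0,0,0.0352]],
    [[0,0,-0.04],[0,0,0.0352]],
    [[0,0,-0.04],[0,0,0.0352]],
    [[0,0,-0.03],[0,0,0.0352]],
    [[0,0,0],[0,0,0.0352]]
  ],
  "grip": 0.6
}}

```text
clock: 28.52
position: [0.5004, -0.1686, 0.1348]
orientation: [-3.138, -0.005, 2.151]
force: [-0.4, 0.3, -0.5]
grip_width: 0.803
grasp_force: 0.0
```

Emit:
{"op": "step_arm", "data": {
  "targets": [
    [[0,0,0],[0,0,0.0352]],
    [[0,0,0],[0,0,0]],
    [[0,0,0],[0,0,0]]
  ]
}}

```text
clock: 28.77
position: [0.5029, -0.17, 0.1389]
orientation: [3.142, 0.0, 2.251]
force: [-0.6, 0.3, 1.0]
grip_width: 0.802
grasp_force: 0.0
```

Emit:
{"op": "step_arm", "data": {
  "targets": [
    [[0,0,-0.05],[0,0,0.001]],
    [[0,0,-0.06],[0,0,0]],
    [[0,0,-0.05],[0,0,0]],
    [[0,0,-0.03],[0,0,0]],
    [[0,0,-0.01],[0,0,0]],
    [[0,0,0],[0,0,0]],
    [[0,0,0],[0,0,0]]
  ]
}}

```text
clock: 29.35
position: [0.5035, -0.1703, 0.0397]
orientation: [3.141, 0.001, 2.255]
force: [1.2, 0.2, 0.0]
grip_width: 0.802
grasp_force: 0.0
```

Emit:
{"op": "step_arm", "data": {
  "targets": [
    [[0,0,-0.005],[0,0,0]],
    [[0,0,0],[0,0,0]]
  ]
}}

```text
clock: 29.52
position: [0.5039, -0.1704, 0.0375]
orientation: [3.141, 0.002, 2.256]
force: [0.2, 0.1, 0.7]
grip_width: 0.798
grasp_force: 0.0
```

Emit:
{"op": "step_arm", "data": {
  "targets": [
    [[0,0,-0.006],[0,0,0]],
    [[0,0,0],[0,0,0]]
  ]
}}

```text
clock: 29.68
position: [0.5031, -0.1701, 0.0335]
orientation: [3.141, 0.001, 2.256]
force: [-0.1, -0.2, -0.4]
grip_width: 0.799
grasp_force: 0.0
```

Emit:
{"op": "step_arm", "data": {
  "targets": [
    [[0,0,0],[0,0,0]],
    [[0,0,0],[0,0,0]],
    [[0,0,0],[0,0,0]],
    [[0,0,0],[0,0,0]],
    [[0,0,0],[0,0,0]],
    [[0,0,0],[0,0,0]]
  ],
  "grip": -0.5
}}

```text
clock: 30.18
position: [0.503, -0.1699, 0.0334]
orientation: [3.141, 0.0, 2.256]
force: [0.6, -0.1, 1.0]
grip_width: 0.635
grasp_force: 25.0
```

Emit:
{"op": "step_arm", "data": {
  "targets": [
    [[0,0,0.02],[0,0,0]],
    [[0,0,0.05],[0,0,0]],
    [[0,0,0.08],[0,0,0]],
    [[0,0,0.08],[0,0,0]],
    [[0,0,0.08],[0,0,0]],
    [[0,0.05,0.07],[0,0,-0.0178]],
    [[0.007,0.075,0.02],[0,0,-0.0178]],
    [[0.007,0.075,0],[0,0,-0.0178]]
  ]
}}

```text
clock: 30.85
position: [0.512, -0.0711, 0.2377]
orientation: [3.136, 0.006, 2.083]
force: [1.6, -0.1, -1.1]
grip_width: 0.646
grasp_force: 25.0
```

Emit:
{"op": "step_arm", "data": {
  "targets": [
    [[0.008,0.078,0],[0,0,-0.0178]],
    [[0.008,0.078,0],[0,0,-0.0178]],
    [[0.008,0.078,0],[0,0,-0.0178]],
    [[0.008,0.078,0],[0,0,-0.0178]],
    [[0.008,0.078,0],[0,0,-0.0178]],
    [[0.008,0.078,0],[0,0,-0.0178]],
    [[0.008,0.078,0],[0,0,-0.0178]],
    [[0.008,0.07,0],[0,0,-0.0178]]
  ]
}}

```text
clock: 31.52
position: [0.5412, 0.2396, 0.2325]
orientation: [-3.141, -0.0, 1.639]
force: [0.2, -0.8, -1.6]
grip_width: 0.634
grasp_force: 25.0
```

Emit:
{"op": "step_arm", "data": {
  "targets": [
    [[0.008,0.07,0],[0,0,-0.0178]],
    [[0.008,0.04,0],[0,0,0]],
    [[0,0.02,0],[0,0,0]],
    [[0,0,0],[0,0,0]],
    [[0,0,0],[0,0,0]]
  ]
}}

```text
clock: 31.93
position: [0.5495, 0.3017, 0.2319]
orientation: [-3.141, 0.001, 1.586]
force: [-0.2, -0.1, -1.8]
grip_width: 0.637
grasp_force: 25.0
```

Emit:
{"op": "step_arm", "data": {
  "targets": [
    [[-0.006,0.001,-0.05],[0,0,0]],
    [[0,0,-0.06],[0,0,0]],
    [[0,0,-0.06],[0,0,0]],
    [[0,0,-0.05],[0,0,0]],
    [[0,0,-0.028],[0,0,0]],
    [[0,0,-0.006],[0,0,0]],
    [[0,0,0],[0,0,0]],
    [[0,0,0],[0,0,0]]
  ]
}}

```text
clock: 32.6
position: [0.5482, 0.3026, 0.107]
orientation: [3.139, -0.001, 1.584]
force: [0.0, 0.2, -1.1]
grip_width: 0.637
grasp_force: 25.0
```

Emit:
{"op": "step_arm", "data": {
  "targets": [
    [[0,0,-0.004],[0,0,0]],
    [[0,0,0],[0,0,0]]
  ]
}}

```text
clock: 32.77
position: [0.5481, 0.3032, 0.105]
orientation: [3.139, -0.001, 1.585]
force: [-0.4, 0.6, -2.3]
grip_width: 0.631
grasp_force: 25.0
```

Emit:
{"op": "step_arm", "data": {
  "targets": [
    [[-0.004,0,-0.005],[0,0,0]],
    [[0,0,-0.005],[0,0,0]],
    [[0,0,0],[0,0,0]],
    [[0,0,0],[0,0,0]]
  ]
}}

```text
clock: 33.1
position: [0.5446, 0.3028, 0.0979]
orientation: [-3.141, 0.0, 1.585]
force: [-0.2, 0.2, -1.7]
grip_width: 0.64
grasp_force: 25.0
```

Emit:
{"op": "step_arm", "data": {
  "targets": [
    [[0,0,-0.002],[0,0,0]],
    [[0,0,0],[0,0,0]]
  ]
}}

```text
clock: 33.27
position: [0.5448, 0.3028, 0.097]
orientation: [-3.141, 0.0, 1.585]
force: [0.2, -0.7, -2.3]
grip_width: 0.635
grasp_force: 25.0
```

Emit:
{"op": "step_arm", "data": {
  "targets": [
    [[0,0,-0.002],[0,0,0]],
    [[0,0,0],[0,0,0]]
  ]
}}

```text
clock: 33.43
position: [0.545, 0.3029, 0.0964]
orientation: [3.141, -0.0, 1.585]
force: [-0.6, 0.3, 0.2]
grip_width: 0.64
grasp_force: 25.0
```

Emit:
{"op": "step_arm", "data": {
  "targets": [
    [[0,0,-0.001],[0,0,0]],
    [[0,0,0],[0,0,0]]
  ]
}}

```text
clock: 33.6
position: [0.5451, 0.3029, 0.0964]
orientation: [3.141, -0.0, 1.585]
force: [-2.4, -0.9, 3.9]
grip_width: 0.637
grasp_force: 25.0
```

Emit:
{"op": "step_arm", "data": {
  "targets": [
    [[0,0,0],[0,0,0]],
    [[0,0,0],[0,0,0]],
    [[0,0,0],[0,0,0]],
    [[0,0,0.02],[0,0,0]],
    [[0,0,0.06],[0,0,0]],
    [[0,0,0.08],[0,0,0]],
    [[0,0,0.08],[0,0,0]],
    [[0,0,0.08],[0,0,0]]
  ],
  "grip": 0.8
}}

```text
clock: 34.27
position: [0.5446, 0.3026, 0.2578]
orientation: [-3.142, 0.0, 1.585]
force: [1.6, 1.3, 0.9]
grip_width: 0.896
grasp_force: 0.0
```

Emit:
{"op": "step_arm", "data": {
  "targets": [
    [[0,-0.02,0.08],[0,0,0]],
    [[0,-0.02,0.08],[0,0,0]],
    [[0,-0.01,0],[0,0,0]],
    [[0,0,0],[0,0,0]],
    [[0,0,0],[0,0,0]]
  ]
}}

```text
clock: 34.68
position: [0.5449, 0.2777, 0.3359]
orientation: [3.141, -0.0, 1.585]
force: [-0.3, 0.7, -1.0]
grip_width: 0.9
grasp_force: 0.0
```

Run:
```python
from h import *
state(); w=imaging.read_camera('wrist'); c=imaging.get_calibration('wrist'); cv2.imwrite('pics/w10.png',w); state()
hsv=cv2.cvtColor(w,cv2.COLOR_BGR2HSV).astype(int)
inv=((hsv[...,2]>75)).astype(np.uint8); inv[:75]=0; inv[292:]=0; inv=cv2.morphologyEx(inv,cv2.MORPH_CLOSE,np.ones((9,9)))
n,l,st,ce=cv2.connectedComponentsWithStats(inv)
for i in range(1,n):
    if st[i,4]>3000:
        k=max(cv2.findContours((l==i).astype(np.uint8),cv2.RETR_EXTERNAL,cv2.CHAIN_APPROX_NONE)[0],key=cv2.contourArea); print('region',st[i],rectpose('wrist',k,.111,c))
m=((hsv[...,0]>18)&(hsv[...,0]<45)&(hsv[...,1]>28)&(hsv[...,2]>60)).astype(np.uint8)
m[:100]=0;m[290:]=0;m[:,:220]=0;m[:,440:]=0
m=cv2.morphologyEx(cv2.morphologyEx(m,cv2.MORPH_CLOSE,np.ones((5,5))),cv2.MORPH_OPEN,np.ones((5,5)))
k=max(cv2.findContours(m,cv2.RETR_EXTERNAL,cv2.CHAIN_APPROX_NONE)[0],key=cv2.contourArea)
print('panel',cv2.boundingRect(k),[rectpose('wrist',k,z,c) for z in (.105,.119,.135)])
```

```text
34.68 [0.5449 0.2777 0.3359] [ 3.141 -0.     1.585] 0.9 [-0.3  0.7 -1. ] 0.0
34.73 [0.5443 0.2777 0.3343] [-3.14   0.     1.585] 0.901 [0.1 0.7 0.3] 0.0
region [    0    75   640   217 82649] (545.4, 295.2, 824.6, 261.6, 0.7)
region [  227    91   189   179 31816] (547.5, 302.2, 215.4, 214.0, 0.8)
panel (293, 144, 50, 85) [(543.6, 299.8, 103.0, 60.5, -89.2), (543.6, 301.2, 99.6, 58.5, -89.2), (543.6, 302.9, 95.7, 56.2, -89.2)]
```

View pics/w10.png

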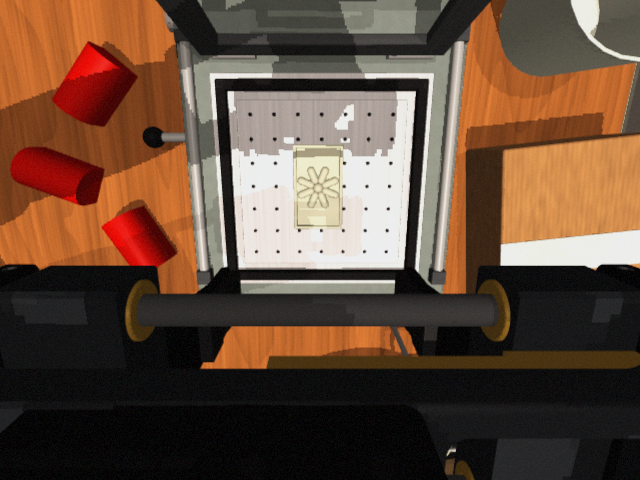

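The panel lies flower-up, square with the platen, at px (318,187). I check the centring with the vent-hole grid.

Run:
```python
from h import *
w=cv2.imread('pics/w10.png'); c=imaging.get_calibration('wrist'); state()
g=cv2.cvtColor(w,cv2.COLOR_BGR2GRAY); bh=cv2.morphologyEx(g,cv2.MORPH_BLACKHAT,np.ones((9,9)))
m=(bh>70).astype(np.uint8); n,l,st,ce=cv2.connectedComponentsWithStats(m)
P=[ce[i] for i in range(1,n) if 3<st[i,4]<30 and 236<ce[i][0]<405 and 98<ce[i][1]<262 and not(288<ce[i][0]<348 and 140<ce[i][1]<233)]
X=cast('wrist',P,.105,c)[:,:2]*1000
(cx,cy),s,a=cv2.minAreaRect(X.astype(np.float32)); print(len(P),cx,cy,s,a)
a=np.radians(.8);U=X@np.array([[np.cos(a),-np.sin(a)],[np.sin(a),np.cos(a)]]); print(np.sort(U[:,0]).round()); print(np.sort(U[:,1]).round())
```

```text
34.73 [0.5443 0.2777 0.3343] [-3.14   0.     1.585] 0.901 [0.1 0.7 0.3] 0.0
39 544.7883911132812 301.3738098144531 (174.78448486328125, 167.68382263183594) 0.7618879675865173
[462. 468. 468. 468. 468. 468. 468. 468. 496. 496. 496. 496. 496. 496.
 497. 511. 524. 524. 524. 552. 552. 552. 580. 580. 580. 608. 608. 608.
 608. 608. 608. 608. 636. 636. 636. 636. 636. 636. 636.]
[210. 210. 210. 210. 210. 210. 210. 238. 238. 238. 238. 266. 266. 266.
 266. 294. 294. 294. 294. 321. 321. 321. 322. 333. 341. 349. 349. 349.
 350. 350. 350. 350. 377. 377. 377. 377. 378. 378. 378.]
```

The panel sits about 4 mm short in x: the hole-grid centre is (547.9,301.7) and the panel is at (543.6,302). I nudge it by closing lightly around it at the right spot.

Emit:
{"op": "step_arm", "data": {
  "targets": [
    [[0.009,0.05,-0.06],[0,0,0]],
    [[0,0,-0.08],[0,0,0]],
    [[0,0,-0.08],[0,0,0]],
    [[0,0,-0.08],[0,0,0]],
    [[0,0,-0.07],[0,0,0]],
    [[0,0,-0.05],[0,0,0]],
    [[0,0,-0.02],[0,0,0]],
    [[0,0,0],[0,0,0]]
  ]
}}

```text
clock: 35.4
position: [0.5457, 0.3017, 0.1103]
orientation: [-3.133, 0.003, 1.586]
force: [-0.7, -0.0, -1.1]
grip_width: 0.897
grasp_force: 0.0
```

Emit:
{"op": "step_arm", "data": {
  "targets": [
    [[0,0,0],[0,0,0]],
    [[0,0,0],[0,0,0]],
    [[0,0,0],[0,0,0]]
  ]
}}

```text
clock: 35.65
position: [0.551, 0.3036, 0.1183]
orientation: [3.138, -0.002, 1.585]
force: [0.0, 0.4, -0.2]
grip_width: 0.904
grasp_force: 0.0
```

Emit:
{"op": "step_arm", "data": {
  "targets": [
    [[0,-0.002,-0.02],[0,0,0]],
    [[0,0,-0.012],[0,0,0]],
    [[0,0,-0.004],[0,0,0]],
    [[0,0,0],[0,0,0]],
    [[0,0,0],[0,0,0]]
  ]
}}

```text
clock: 36.07
position: [0.5492, 0.3017, 0.0973]
orientation: [-3.141, 0.0, 1.585]
force: [-0.2, 0.0, -0.7]
grip_width: 0.903
grasp_force: 0.0
```

Emit:
{"op": "step_arm", "data": {
  "targets": [
    [[0,0,0],[0,0,0]]
  ]
}}

```text
clock: 36.15
position: [0.5495, 0.3018, 0.0977]
orientation: [3.141, -0.0, 1.585]
force: [0.5, -0.4, 0.1]
grip_width: 0.903
grasp_force: 0.0
```

Position is good. I close with a light squeeze, then release and leave.

Emit:
{"op": "step_arm", "data": {
  "targets": [
    [[0,0,0],[0,0,0]],
    [[0,0,0],[0,0,0]],
    [[0,0,0],[0,0,0]],
    [[0,0,0],[0,0,0]],
    [[0,0,0],[0,0,0]],
    [[0,0,0],[0,0,0]],
    [[0,0,0],[0,0,0]]
  ],
  "grip": 0.2,
  "squeeze": 8
}}

```text
clock: 36.73
position: [0.5491, 0.3019, 0.0977]
orientation: [-3.141, -0.0, 1.585]
force: [-2.8, 0.2, 1.5]
grip_width: 0.642
grasp_force: 8.0
```

Emit:
{"op": "step_arm", "data": {
  "targets": [
    [[0,0,0],[0,0,0]],
    [[0,0,0],[0,0,0]],
    [[0,0,0],[0,0,0]],
    [[0,0,0.02],[0,0,0]],
    [[0,0,0.06],[0,0,0]],
    [[0,0,0.08],[0,0,0]],
    [[0,0,0.08],[0,0,0]],
    [[0,0,0.08],[0,0,0]]
  ],
  "grip": 0.8
}}

```text
clock: 37.4
position: [0.5492, 0.3016, 0.26]
orientation: [3.141, -0.0, 1.585]
force: [0.4, 0.7, -0.0]
grip_width: 0.898
grasp_force: 0.0
```

Emit:
{"op": "step_arm", "data": {
  "targets": [
    [[0,-0.02,0.08],[0,0,0]],
    [[0,-0.02,0.08],[0,0,0]],
    [[0,-0.01,0],[0,0,0]],
    [[0,0,0],[0,0,0]],
    [[0,0,0],[0,0,0]],
    [[0,0,0],[0,0,0]]
  ]
}}

```text
clock: 37.9
position: [0.5487, 0.2767, 0.3358]
orientation: [-3.139, 0.001, 1.585]
force: [-0.5, 0.5, -0.2]
grip_width: 0.9
grasp_force: 0.0
```

Run:
```python
from h import *
state(); w=imaging.read_camera('wrist'); c=imaging.get_calibration('wrist'); cv2.imwrite('pics/w11.png',w)
t=imaging.read_camera('top'); cv2.imwrite('pics/t11.png',t); print(dividers(t))
hsv=cv2.cvtColor(w,cv2.COLOR_BGR2HSV).astype(int)
m=((hsv[...,0]>18)&(hsv[...,0]<45)&(hsv[...,1]>28)&(hsv[...,2]>60)).astype(np.uint8)
m[:100]=0;m[290:]=0;m[:,:220]=0;m[:,440:]=0
m=cv2.morphologyEx(cv2.morphologyEx(m,cv2.MORPH_CLOSE,np.ones((5,5))),cv2.MORPH_OPEN,np.ones((5,5)))
k=max(cv2.findContours(m,cv2.RETR_EXTERNAL,cv2.CHAIN_APPROX_NONE)[0],key=cv2.contourArea)
print('panel',cv2.boundingRect(k),[rectpose('wrist',k,z,c) for z in (.119,.135)])
bh=cv2.morphologyEx(cv2.cvtColor(w,cv2.COLOR_BGR2GRAY),cv2.MORPH_BLACKHAT,np.ones((9,9)))
n,l,st,ce=cv2.connectedComponentsWithStats((bh>70).astype(np.uint8))
P=[ce[i] for i in range(1,n) if 3<st[i,4]<30 and 225<ce[i][0]<415 and 98<ce[i][1]<265]
X=cast('wrist',P,.105,c)[:,:2]*1000
a=np.radians(.8);U=X@np.array([[np.cos(a),-np.sin(a)],[np.sin(a),np.cos(a)]]);print(np.sort(U[:,0]).round()); print(np.sort(U[:,1]).round())
```

```text
37.9 [0.5487 0.2767 0.3358] [-3.139e+00  1.000e-03  1.585e+00] 0.9 [-0.5  0.5 -0.2] 0.0
(array([11. , 13.5]), np.int64(78))
panel (294, 143, 50, 85) [(548.6, 301.2, 99.7, 58.4, -89.2), (548.6, 302.9, 95.8, 56.1, -89.2)]
[466. 469. 469. 469. 469. 469. 469. 469. 497. 497. 497. 497. 497. 497.
 497. 513. 521. 525. 525. 525. 525. 531. 553. 553. 553. 553. 580. 581.
 581. 581. 581. 609. 609. 609. 609. 609. 609. 609. 632. 637. 637. 637.
 637. 637. 637. 637.]
[210. 210. 210. 210. 210. 210. 210. 238. 238. 238. 238. 238. 238. 238.
 250. 266. 266. 266. 266. 294. 294. 294. 294. 321. 321. 322. 322. 327.
 333. 333. 341. 342. 350. 350. 350. 350. 350. 350. 350. 378. 378. 378.
 378. 378. 378. 378.]
```

Panel (548.6,302) against platen centre (548.9,301.7), and square. Handing in.

```bash
python3 -c "
from cell import r
print(r.sign_off())"
```

```text
the job is handed in; nothing more can be done
None
```

The half-barrel lies flat in the formerly empty carousel bin, and the flower panel is flower-up on the platen, square and within about 1 mm of centre; I handed it in at about 38 s of robot time, and no verdict came back.

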